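# Turn a strip-down row round for reassembly

### The arm

A 6-joint arm with a two-finger parallel gripper is mounted at the origin on a cart in front of the work surface, level with it; the furniture and walls round the work are solid. World frame = base frame: x ahead of the robot, y to its left, z up, the work surface at z = 0. Lengths are in m, angles in degrees, forces in N, time in s.
With the tool pointing down it reaches from about 0.35 to 0.85 m from the base axis. Payload 8.1 kg.
Tool frame: the origin (TCP) lies midway between the tips of the shut fingers; the grasp point (between the pads) lies robot.hold_point_z behind it (robot.hold_point_z is the distance from the TCP to the grasp point, in m); z points along the fingers, y is the direction in which the jaws open and shut (so a half turn about z gives the same grasp; the last joint's range is limited). The gripper opens to 85 mm and grips with 20 to 120 N. Pads are 22 mm wide; open, the fingers measure 114 mm over their backs; the gripper's body (76 mm by 85 mm) begins 54 mm behind the grasp point. The pads swing forward as they close: fully open they stand 13 mm farther back than shut.
Start: joints at [-70.439, 7.471, 85.268, -0, 87.261, -4.893], TCP at [0.248, -0.546, 0.231] pointing down, gripper open.
Joint ranges: [-169.43, 169.43], [-51.17, 129.36], [1.28, 143.12], [-76.62, 256.62], [0, 156.53], [-152.29, 152.29]. Speed limits (degrees/s): [136.94, 136.94, 159.86, 180, 180, 180].

### API

Orientations are given as [roll, pitch, yaw] about the fixed x, y, z axes, in that order (R = Rz(yaw) Ry(pitch) Rx(roll)).
In Python, from cell import robot gives the robot as it stands. The module is installed in compiled form; this text tells all that it offers.
- The arm moves only by the tool apply_moves, never from a script. Its argument "series" is one flat list of numbers, 4 for each row, row after row: the shift along the tool's x, y, z in cm, then the turn about the tool's z in rad. In form: [tx, ty, tz, turn, tx, ty, tz, turn, ...]. A call has exactly 5 rows; each row is the pose to reach, as a shift and turn from the pose commanded when the call began, along the tool's axes at that moment; what a row does not reach only later rows make up. A row lasts 1/8 s, in which the tool goes at most 62.5 mm and 10.7 degrees, less where a joint would pass 70% of its speed; a pose out of reach is approached as far as the arm can. A call with a gripper value outside its range is refused whole. "hand" is the closure in counts, from 0 (fully open) to 255 (shut), set as the call begins (left out, the last holds). The fingers move at their own pace and stop on an object; "squeeze" is the grip in N (left out, the last holds). Time passes only in rows, so rows that repeat a pose let the fingers close, or fill a call up. It gives the time, the measured TCP pose, the force and the opening at its end, in the units of the state.
- robot.sense(): the state, without advancing time (a new reading comes with each control period).
- robot.read_camera(name): name is "scene" or "side" or "wrist"; returns the picture (420x560x3 uint8, red, green, blue); there is no depth.
- robot.camera_model(name): a dict with "fx", "fy", "cx", "cy" (pixels), "dist_coeffs" ([k1, k2, p1, p2, k3] as OpenCV has them; the pictures are not rectified), "extrinsics" (4x4, takes a point from camera to world coordinates); the wrist camera has in their place "mount" (4x4, takes a point from camera to tool coordinates, whose origin is the TCP and whose axes are the flange's). Camera axes: x right, y up, looking along -z (the intrinsics and any distortion apply to the point x, -y, -z); pixel columns grow to the right and rows downward; lengths in m; the calibration is good to about 2 mm. A picture is of the moment at which its call begins: read the wrist's pose just before it. camera_model takes no time and is no camera call.
- robot.job_done(): hands the job in, once; it reports no verdict.
Trained networks look in the newest picture that a camera, given by its name, has taken for a name from the list of things; names that differ only in an ending like _2 or _b are one class to them, and where a whole thing is asked for, a point or a joint stands for the part that bears it (a point fixed in the world has none). Each returns a list of dicts, best first, with "confidence" (0 to 1); they miss things now and then, are a little off and sometimes report something else, mostly with a low value. They report only what shows in the picture. A call takes as long as a camera call. They do not tell look-alikes from the thing itself.
- robot.search_frame(camera, name): "bbox" ([left, top, right, bottom] in pixels, round what is visible of it).
- robot.pinpoint(camera, name): "centre" ([column, row] in pixels: a listed point, or the origin of a listed thing).
The state is a dict: "time_s": time; "q": joint angles; "qvel": joint speeds; "joint_torque": joint torques, N m; "position": TCP position; "tool_rot": TCP orientation; "contact_force": force on the tool from outside, world axes, zero at the start; "torque": the same for the moment, N m; "gripper_width": opening from 0.0 (shut) to 1.0 (fully open).
Only numpy, scipy, OpenCV 4.12 (cv2) and the standard library are available. Lean on these libraries where they do the work, as an engineer would, in place of code of your own. Each camera call takes 0.05 s, during which the arm holds its last target.

### The job

The four parts of a hub stand on the strip-down rack in the order they came off, first one next to the rack's handle. Move them all to the empty assembly rack in the reverse order, counted from its handle: the part that stood farthest from the strip-down rack's handle goes next to the assembly rack's handle, and so on, until the part that stood next to the handle is farthest from it. Stand each part upright, centred on its own rubber seat, and let go.

Things in the scene. Friction and masses are not known exactly. Their poses are not given: they have to be found in the camera images.
- bush_centre (a point): Thick brown steel bush, a round tube 53 mm across and 48 mm high, about 0.28 kg. Stands upright at the start and must stand so at the end. Point at its centre, half-way up; z is the upright axis of the part.
- spacer_ring_centre (a point): Bright steel spacer ring, round, 42 mm across and 16 mm high, about 0.12 kg. Stands upright at the start and must stand so at the end. Point at its centre, half-way up; z is the upright axis of the part.
- hex_bolt_centre (a point): Bright steel hex bolt standing on its head, 38 mm high; head 19 mm across flats, 22 mm over corners, about 0.05 kg; its flats face across the strip-down rack (along the rack's x) within 0.3 rad. Grip low, at the head. Stands upright at the start and must stand so at the end. Point at its centre, half-way up; z is the upright axis of the part.
- sleeve_centre (a point): Slim brass-coloured sleeve, round, 25 mm across and 56 mm high, about 0.07 kg. Stands upright at the start and must stand so at the end. Point at its centre, half-way up; z is the upright axis of the part.
- rack_off: Strip-down rack, which holds the four parts at the start: plain steel deck 72 x 268 mm, top 16 mm above bench, upright end plates (to 34 mm), black handle at one end only. Fixed. Origin on the bench under the row's middle; z up, y along the row towards the handle, x across. Places 1 to 4 from the handle: y = 96, 32, -32, -96 mm, x = 0. Rubber seats on it are 3 mm thick: parts stand 19 mm above bench.
- rack_on: Assembly rack, empty at the start: plain steel deck 72 x 268 mm, top 16 mm above bench, upright end plates (to 34 mm), black handle at one end only. Fixed. Origin on the bench under the row's middle; z up, y along the row towards the handle, x across. Places 1 to 4 from the handle: y = 96, 32, -32, -96 mm, x = 0. At each a square rubber seat 3 mm thick: parts will stand 19 mm above bench.
- seat_bush: The square black rubber seat, 58 x 58 x 3 mm, on the strip-down rack, on which the bush stands at the start. Fixed: it stays and so tells the bush's starting place. All four seats look alike. Origin at the centre of its underside, on the rack's deck.
- seat_spacer_ring: The square black rubber seat, 58 x 58 x 3 mm, on the strip-down rack, on which the spacer ring stands at the start. Fixed: it stays and so tells the spacer ring's starting place. All four seats look alike. Origin at the centre of its underside, on the rack's deck.
- seat_hex_bolt: The square black rubber seat, 58 x 58 x 3 mm, on the strip-down rack, on which the bolt stands at the start. Fixed: it stays and so tells the bolt's starting place. All four seats look alike. Origin at the centre of its underside, on the rack's deck.
- seat_sleeve: The square black rubber seat, 58 x 58 x 3 mm, on the strip-down rack, on which the sleeve stands at the start. Fixed: it stays and so tells the sleeve's starting place. All four seats look alike. Origin at the centre of its underside, on the rack's deck.
Things that resemble listed ones, but are neither listed nor needed, are in the scene too. Leave any orange or yellow look-alike of the part that bears spacer_ring_centre alone.

How it is judged:
By the outcome, as a careful person would: the job done as asked, in the order asked, and still so for the second after the job is handed in, with the robot touching nothing.
It also fails if it takes over 99 s, if anything falls off the work surface, if the arm or the gripper's body presses on something with over 40 N, if the wrist force passes 120 N, or if a joint passes its speed limit or range.

## Working session

There is one attempt and no reset: what is moved stays moved. The work goes in short steps, Python scripts to look and compute and a tool call to move; the robot and the scene stay as the last step left them, time stands still between calls to the robot, and variables do not carry over. Pictures are saved under pics/ and viewed, and the job is handed in when it is done.

Besides the shell and the picture viewer there is one more tool, called after "Request:" in YAML: its name, and indented under it one key for each argument. apply_moves: Moves the arm, as the interface text tells. Its arguments: {"type":"object","properties":{"series":{"type":"array"},"hand":{"type":"number"},"squeeze":{"type":"number"}},"required":["series"]}

```bash
ls; mkdir -p pics; python3 - <<'E'
from cell import robot
import cv2, numpy as np
np.set_printoptions(precision=4,suppress=True)
s=robot.sense(); print(s['time_s'],s['position'],s['tool_rot'],s['gripper_width'],robot.hold_point_z)
for n in ['scene','side','wrist']:
    im=robot.read_camera(n); cv2.imwrite(f'pics/{n}0.png',im[:,:,::-1])
    m=robot.camera_model(n); print(n,m)
E
```

```text
pics
0.0 [ 0.2482 -0.5456  0.2302] [-179.8957   -0.0094   24.4554] 1.0005715116281249 0.0187
scene {'fx': 476.9980420011894, 'fy': 476.9980420011894, 'cx': 277.9501420678751, 'cy': 216.73420835566876, 'dist_coeffs': array([-0.074,  0.   ,  0.   ,  0.   ,  0.   ]), 'extrinsics': array([[ 0.7967,  0.4372, -0.4172, -0.0534],
       [-0.604 ,  0.5978, -0.5271, -0.5717],
       [ 0.019 ,  0.672 ,  0.7403,  0.9623],
       [ 0.    ,  0.    ,  0.    ,  1.    ]])}
side {'fx': 542.592708067044, 'fy': 542.592708067044, 'cx': 277.88596940470904, 'cy': 213.6287921382712, 'dist_coeffs': array([-0.0031,  0.    ,  0.    ,  0.    ,  0.    ]), 'extrinsics': array([[ 0.9996,  0.0122, -0.0253,  0.4148],
       [-0.0274,  0.6208, -0.7835, -0.9605],
       [ 0.0061,  0.7839,  0.6209,  0.8691],
       [ 0.    ,  0.    ,  0.    ,  1.    ]])}
wrist {'fx': 374.9997659175145, 'fy': 374.9997659175145, 'cx': 274.9213917065981, 'cy': 210.7271940578969, 'dist_coeffs': array([-0.0943,  0.    ,  0.    ,  0.    ,  0.    ]), 'mount': array([[-0.0009,  0.9639,  0.2662,  0.0677],
       [ 1.    ,  0.0009, -0.    ,  0.0004],
       [-0.0002,  0.2662, -0.9639, -0.1422],
       [ 0.    ,  0.    ,  0.    ,  1.    ]])}
```

View pics/scene0.png

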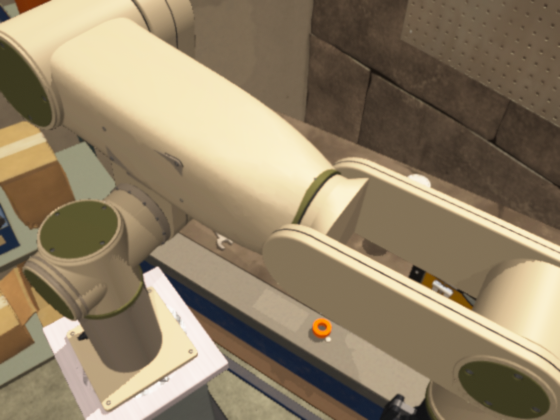

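View pics/side0.png

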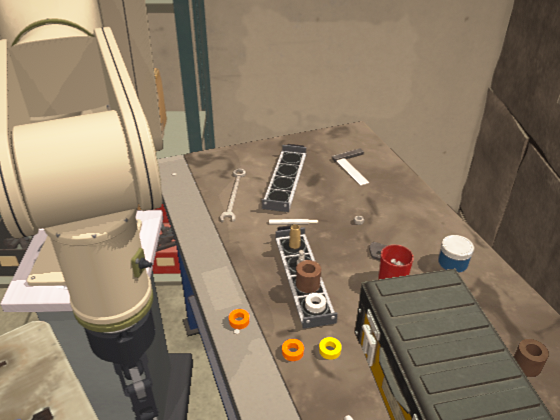

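View pics/wrist0.png

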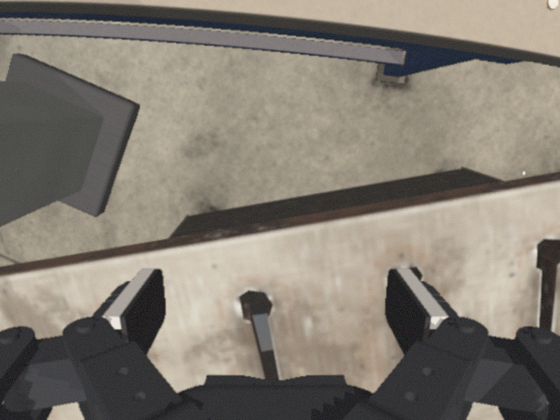

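```bash
cat > h.py <<'E'
from cell import robot
import cv2, numpy as np
np.set_printoptions(precision=4,suppress=True)
from scipy.spatial.transform import Rotation as R
def pose():
    s=robot.sense(); T=np.eye(4); T[:3,:3]=R.from_euler('xyz',s['tool_rot'],degrees=True).as_matrix(); T[:3,3]=s['position']; return T
def camT(n,T=None):
    m=robot.camera_model(n)
    return m,(m['extrinsics'] if n!='wrist' else T@m['mount'])
def pix2w(n,px,z,T=None):
    m,E=camT(n,T)
    K=np.array([[m['fx'],0,m['cx']],[0,m['fy'],m['cy']],[0,0,1]])
    p=cv2.undistortPoints(np.array(px,float).reshape(-1,1,2),K,m['dist_coeffs']).reshape(-1,2)
    d=np.c_[p[:,0],-p[:,1],-np.ones(len(p))]@E[:3,:3].T
    o=E[:3,3]; t=(z-o[2])/d[:,2]
    return o+t[:,None]*d
def w2pix(n,P,T=None):
    m,E=camT(n,T)
    K=np.array([[m['fx'],0,m['cx']],[0,m['fy'],m['cy']],[0,0,1]])
    P=np.array(P,float).reshape(-1,3); c=(P-E[:3,3])@E[:3,:3]
    c=c*np.array([1,-1,-1])
    return cv2.projectPoints(c.reshape(-1,1,3),np.zeros(3),np.zeros(3),K,m['dist_coeffs'])[0].reshape(-1,2)
def snap(n,name,crop=None,scale=1):
    T=pose(); im=robot.read_camera(n); cv2.imwrite(f'pics/{name}_raw.png',im[:,:,::-1])
    np.save(f'pics/{name}_T.npy',T)
    o=im
    if crop: x0,y0,x1,y1=crop; o=im[y0:y1,x0:x1]
    if scale!=1: o=cv2.resize(o,None,fx=scale,fy=scale,interpolation=cv2.INTER_CUBIC)
    cv2.imwrite(f'pics/{name}.png',o[:,:,::-1]); return im,T
E
python3 - <<'E'
from h import *
im=cv2.imread('pics/side0.png'); 
cv2.imwrite('pics/sc1.png',cv2.resize(im[215:335,240:380],None,fx=5,fy=5,interpolation=cv2.INTER_CUBIC))
cv2.imwrite('pics/sc2.png',cv2.resize(im[135:225,240:340],None,fx=6,fy=6,interpolation=cv2.INTER_CUBIC))
for n in ['bush_centre','spacer_ring_centre','hex_bolt_centre','sleeve_centre','rack_off','rack_on','seat_bush']:
    r=robot.pinpoint('side',n); print(n,[(x['confidence'],x['centre']) for x in r])
E
```

```text
bush_centre [(0.89, [310.5, 276.4])]
spacer_ring_centre [(0.88, [317.3, 301.7]), (0.82, [239.1, 320.3]), (0.79, [328.8, 347.2]), (0.64, [293.1, 352.6])]
hex_bolt_centre [(0.37, [302.1, 255.7])]
sleeve_centre [(0.74, [295.6, 236.0])]
rack_off [(0.87, [300.9, 278.3])]
rack_on [(0.69, [284.9, 180.7])]
seat_bush [(0.61, [304.9, 287.0])]
```

View pics/sc1.png

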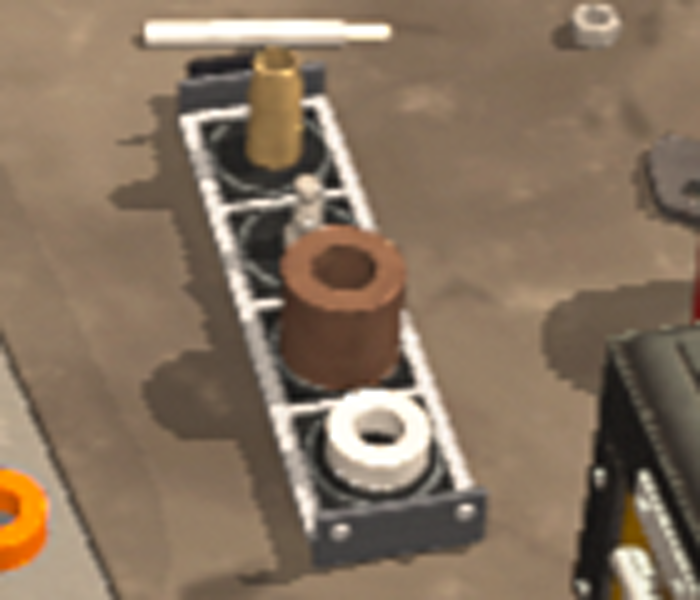

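View pics/sc2.png

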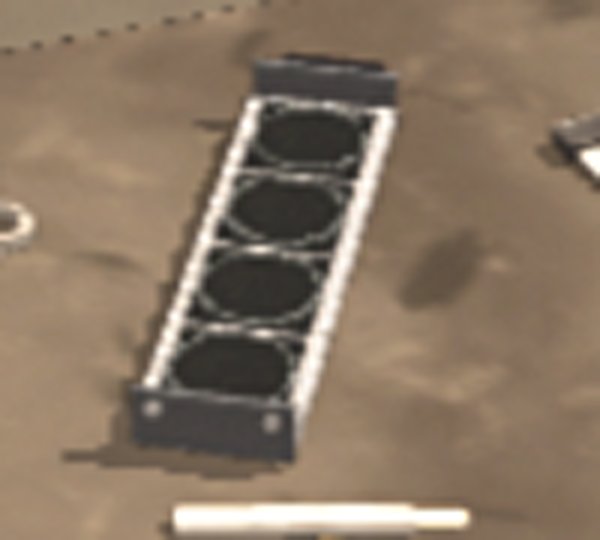

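```bash
python3 - <<'E'
from h import *
print(pix2w('side',[[277,238.6],[305,234.6],[302,322],[335,313]],.016))
print(pix2w('side',[[281.7,151.7],[305.8,153.3],[264.2,199.2],[290,202]],.016))
for n,p,z in [('bush',[310.5,276.4],.043),('ring',[317.3,301.7],.027),('bolt',[302.1,255.7],.038),('sleeve',[295.6,236],.047),('off',[300.9,278.3],0),('on',[284.9,180.7],0)]:
    print(n,pix2w('side',[p],z))
E
```

```text
[[ 0.4448  0.0198  0.016 ]
 [ 0.5128  0.0332  0.016 ]
 [ 0.4886 -0.2379  0.016 ]
 [ 0.5581 -0.2157  0.016 ]]
[[0.4689 0.4108 0.016 ]
 [0.5397 0.4007 0.016 ]
 [0.4154 0.1776 0.016 ]
 [0.4824 0.1641 0.016 ]]
bush [[ 0.5123 -0.1358  0.043 ]]
ring [[ 0.5228 -0.1938  0.027 ]]
bolt [[ 0.4989 -0.0651  0.038 ]]
sleeve [[ 0.4871 -0.0075  0.047 ]]
off [[ 0.4954 -0.0984 -0.    ]]
on [[0.4739 0.2839 0.    ]]
```

Candidates (side view): spacer ring: bright one on rack at (317,302); orange rings at (239,320) and (293,352) and yellow at (330,347) are look-alikes to avoid. Bush: on rack (310,276); another brown bush at far right (532,355), off-rack. Bolt: on rack (302,256); loose nut (359,219). Sleeve: (295,238); a white rod lies behind it (292,221). All four on rack are the targets. Moving the wrist camera over the strip-down rack.

Request:
apply_moves:
  series: [4,-2.7,-4,-0.15,8,-5.4,-7,-0.3,12,-8.1,-7,-0.45,16.2,-10.8,-7,-0.6,20.3,-13.6,-7,-0.75]

```text
time_s: 1.12
position: [0.3776, -0.337, 0.3016]
tool_rot: [180.0, 0.0, 67.7]
contact_force: [-0.2, -0.1, -0.3]
gripper_width: 1.003
```

```bash
cat >> h.py <<'E'
def to(x,y,z,yaw):
    s=robot.sense(); T=pose(); d=T[:3,:3].T@(np.array([x,y,z])-T[:3,3])
    dy=(yaw-s['tool_rot'][2]+180)%360-180
    print('t',round(s['time_s'],2),'pos',s['position'],'rot',s['tool_rot'],'F',s['contact_force'],'w',round(float(s['gripper_width']),3),'q',s['q'])
    print('MOVE cm',d*100,'turn',-np.radians(dy))
E
python3 -c "
from h import *
to(.505,-.13,.30,101)"
```

```text
t 1.12 pos [ 0.3776 -0.337   0.3016] rot [179.9606   0.0112  67.6953] F [-0.2099 -0.083  -0.3109] w 1.003 q [-47.558   -8.3088  93.7033   0.0067  94.5651 -25.2528]
MOVE cm [23.984   3.9331  0.154 ] turn -0.5812762798931327
```

Request:
apply_moves:
  series: [5,0.8,0,-0.15,10,1.6,0,-0.3,15,2.5,0,-0.45,20,3.3,0.1,-0.58,24,3.9,0.2,-0.58]

```text
time_s: 1.75
position: [0.5058, -0.1299, 0.2995]
tool_rot: [180.0, 0.0, 100.8]
contact_force: [0.3, -0.3, 0.2]
gripper_width: 1.001
```

```bash
python3 - <<'E'
from h import *
to(.505,-.13,.30,101)
snap('wrist','w1')
for n in ['bush_centre','spacer_ring_centre','hex_bolt_centre','sleeve_centre','rack_off','rack_on','seat_bush']:
    r=robot.pinpoint('wrist',n); print(n,[(x['confidence'],x['centre']) for x in r])
E
```

```text
t 1.75 pos [ 0.5058 -0.1299  0.2995] rot [179.9694   0.0089 100.8193] F [ 0.2712 -0.3168  0.2209] w 1.001 q [-20.03    -5.735   91.5518   0.0081  94.1523 -30.8487]
MOVE cm [ 0.0025 -0.086  -0.0516] turn -0.00315398102774439
bush_centre [(0.59, [274.6, 179.4])]
spacer_ring_centre [(0.82, [145.0, 218.6]), (0.64, [224.9, 291.1]), (0.61, [278.2, 226.1])]
hex_bolt_centre [(0.66, [276.2, 119.9])]
sleeve_centre [(0.93, [278.6, 51.2]), (0.34, [270.2, 173.2])]
rack_off [(0.75, [273.1, 140.6]), (0.19, [275.3, 53.7])]
rack_on []
seat_bush [(0.89, [272.1, 170.8]), (0.5, [275.6, 58.6])]
```

View pics/w1.png

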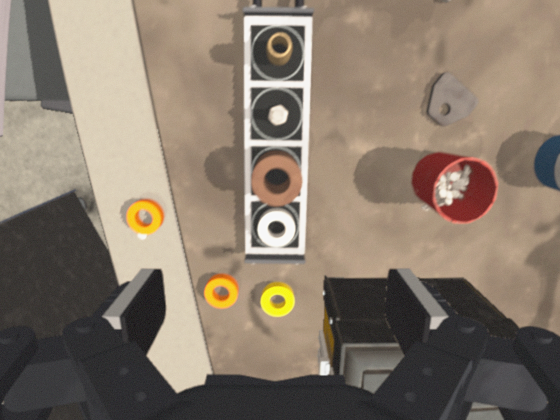

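```bash
python3 - <<'E'
from h import *
im=cv2.imread('pics/w1_raw.png')
cv2.imwrite('pics/w1c.png',cv2.resize(im[0:270,220:340],None,fx=2.2*1.0,fy=2.2,interpolation=cv2.INTER_CUBIC))
T=np.load('pics/w1_T.npy')
c=im[0:270,220:340]; big=cv2.resize(c,None,fx=4.4,fy=4.4,interpolation=cv2.INTER_CUBIC)
cv2.imwrite('pics/w1a.png',big[:600]); cv2.imwrite('pics/w1b.png',big[588:])
for z in(.1,.15,.2): print(pix2w('wrist',[[325,280],[330,350]],z,T))
E
```

```text
[[ 0.5743 -0.2182  0.1   ]
 [ 0.5985 -0.2981  0.1   ]]
[[ 0.5624 -0.1956  0.15  ]
 [ 0.5831 -0.2638  0.15  ]]
[[ 0.5506 -0.173   0.2   ]
 [ 0.5678 -0.2295  0.2   ]]
```

View pics/w1a.png

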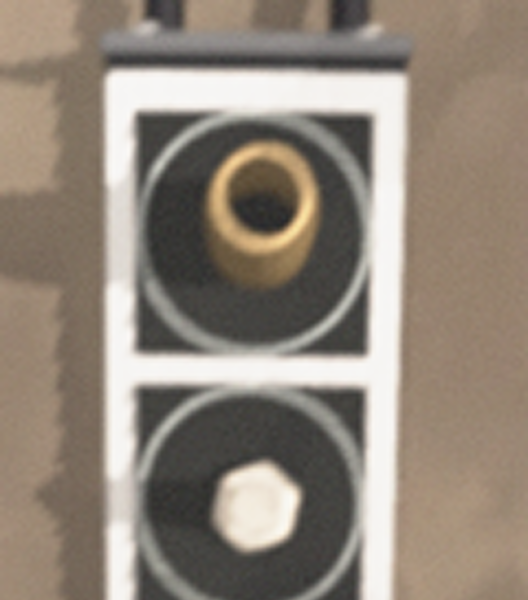

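View pics/w1b.png

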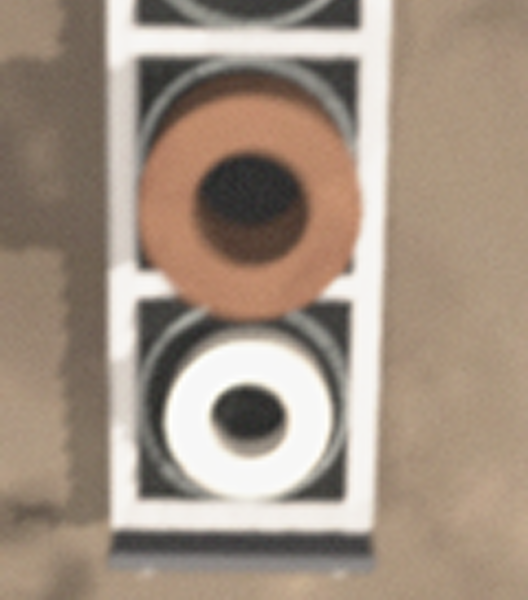

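```bash
python3 - <<'E'
from h import *
T=np.load('pics/w1_T.npy')
A=lambda p:[220+(p[0]+.5)/4.4-.5,(p[1]+.5)/4.4-.5]
B=lambda p:[220+(p[0]+.5)/4.4-.5,(588+p[1]+.5)/4.4-.5]
f=lambda P,z:pix2w('wrist',P,z,T)
s1=f([A((137,113)),A((371,113)),A((137,355)),A((368,352))],.019); s4=f([B((140,297)),B((350,297)),B((140,500)),B((350,500))],.019)
print(s1,s4)
c1,c4=s1.mean(0),s4.mean(0); print('seats',c1,c4,np.linalg.norm(c1-c4),'yaw',np.degrees(np.arctan2(*(c1-c4)[[1,0]]))-90)
for i in range(4): print(i+1,c1+(c4-c1)*i/3)
print('sleeve',f([A((263,196))],.075),'bolt top',f([A((256,505))],.057))
print('bush',f([B((250,207))],.067),'ring',f([B((248,416))],.035))
print(w2pix('wrist',f([A((256,505))],.057),T))
im=cv2.imread('pics/w1_raw.png')
cv2.imwrite('pics/bolt.png',cv2.resize(im[95:135,255:300],None,fx=13,fy=13,interpolation=cv2.INTER_CUBIC))
E
```

```text
[[ 0.453   0.0152  0.019 ]
 [ 0.508   0.0257  0.019 ]
 [ 0.4629 -0.0403  0.019 ]
 [ 0.5184 -0.029   0.019 ]] [[ 0.4867 -0.1721  0.019 ]
 [ 0.5412 -0.1618  0.019 ]
 [ 0.4965 -0.2284  0.019 ]
 [ 0.5529 -0.2177  0.019 ]]
seats [ 0.4856 -0.0071  0.019 ] [ 0.5193 -0.195   0.019 ] 0.1909314828076072 yaw 10.183662691268864
1 [ 0.4856 -0.0071  0.019 ]
2 [ 0.4968 -0.0697  0.019 ]
3 [ 0.5081 -0.1324  0.019 ]
4 [ 0.5193 -0.195   0.019 ]
sleeve [[ 0.4872 -0.0067  0.075 ]] bolt top [[ 0.4979 -0.0698  0.057 ]]
bush [[ 0.5088 -0.134   0.067 ]] ring [[ 0.5199 -0.1941  0.035 ]]
[[277.7955 114.3864]]
```

View pics/bolt.png

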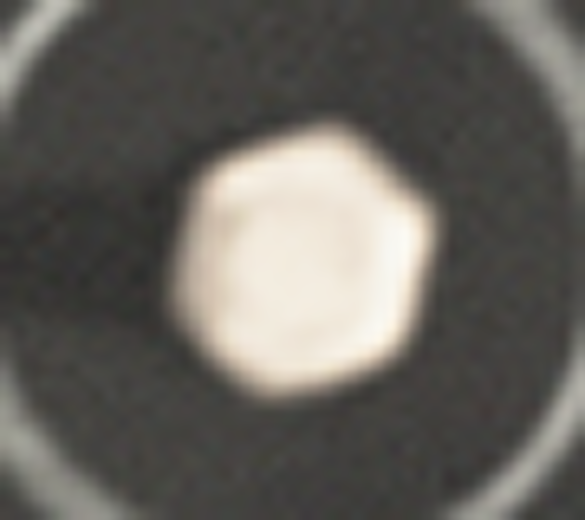

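```bash
python3 - <<'E'
from h import *
T=np.load('pics/w1_T.npy')
for z in(.05,.1,.15,.2): print(z,pix2w('wrist',[[325,280]],z,T), w2pix('side',pix2w('wrist',[[325,280]],z,T)))
im=cv2.imread('pics/side0.png'); cv2.imwrite('pics/sc3.png',cv2.resize(im[250:400,330:480],None,fx=4,fy=4))
im=cv2.imread('pics/w1_raw.png'); cv2.imwrite('pics/sc4.png',cv2.resize(im[250:400,280:480],None,fx=4,fy=4))
E
```

```text
0.05 [[ 0.5861 -0.2408  0.05  ]] [[351.6948 310.951 ]]
0.1 [[ 0.5743 -0.2182  0.1   ]] [[346.4482 285.1214]]
0.15 [[ 0.5624 -0.1956  0.15  ]] [[341.0637 258.6166]]
0.2 [[ 0.5506 -0.173   0.2   ]] [[335.5359 231.411 ]]
```

View pics/sc3.png

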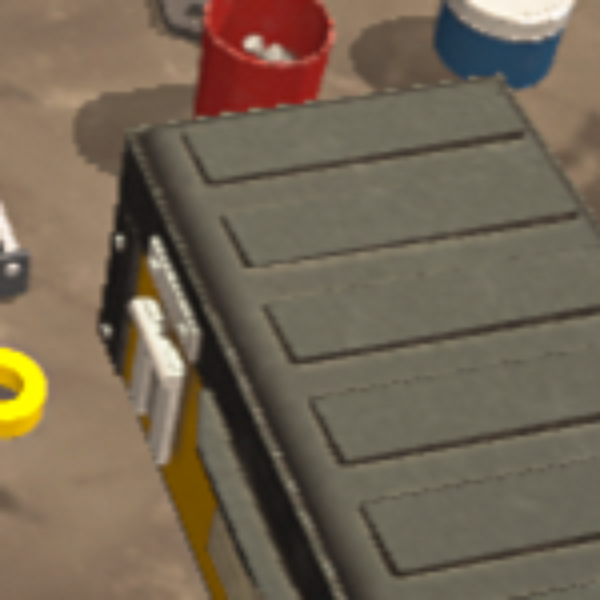

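View pics/sc4.png

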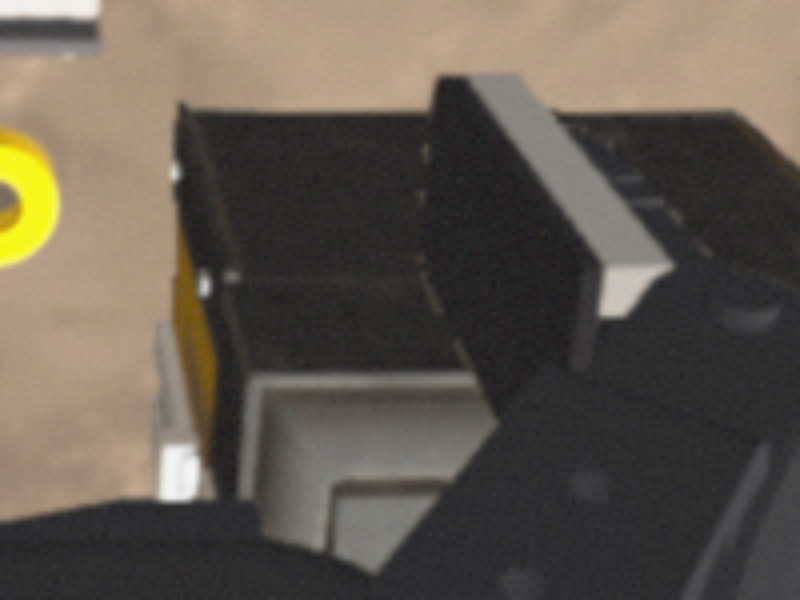

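```bash
python3 -c "
from h import *
to(.5197,-.1945,.021,100.2)"
```

```text
t 2.15 pos [ 0.5046 -0.1327  0.2994] rot [-179.9969    0.016   100.5678] F [ 0.1963 -0.0335  0.2086] w 0.997 q [-20.3564  -5.7819  91.6067  -0.0154  94.1696 -30.9253]
MOVE cm [-6.3419  0.3515 27.8394] turn 0.006419399037926277
```

```bash
python3 -c "
from h import *
for i in range(4):
    im,T=snap('wrist','w2'); s=robot.sense(); print(s['time_s'],s['position'],s['tool_rot'][2],T[:3,3],s['qvel'])
"; python3 - <<'E'
from h import *
im=cv2.imread('pics/w2_raw.png')
c=im[0:270,220:340]; big=cv2.resize(c,None,fx=4.4,fy=4.4,interpolation=cv2.INTER_CUBIC)
cv2.imwrite('pics/w2a.png',big[:600]); cv2.imwrite('pics/w2b.png',big[588:])
E
```

```text
2.2 [ 0.5046 -0.1327  0.2994] 100.56372650865278 [ 0.5046 -0.1327  0.2994] [ 0.0392  0.048  -0.0848  0.0898 -0.1226  0.0749]
2.25 [ 0.5047 -0.1326  0.2994] 100.56450796248882 [ 0.5046 -0.1327  0.2994] [ 0.0867  0.0377  0.1175  0.1266 -0.0053  0.0458]
2.3 [ 0.5047 -0.1325  0.2994] 100.57418914212948 [ 0.5047 -0.1326  0.2994] [ 0.2301  0.0861 -0.007   0.1132 -0.0353  0.1431]
2.35 [ 0.5048 -0.1324  0.2994] 100.58575954884972 [ 0.5047 -0.1325  0.2994] [ 0.3797  0.0797 -0.0312  0.0154  0.1145  0.0906]
```

View pics/w2a.png

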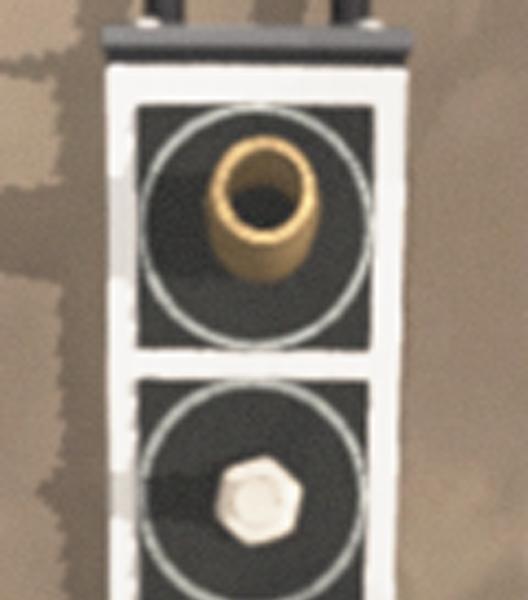

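View pics/w2b.png

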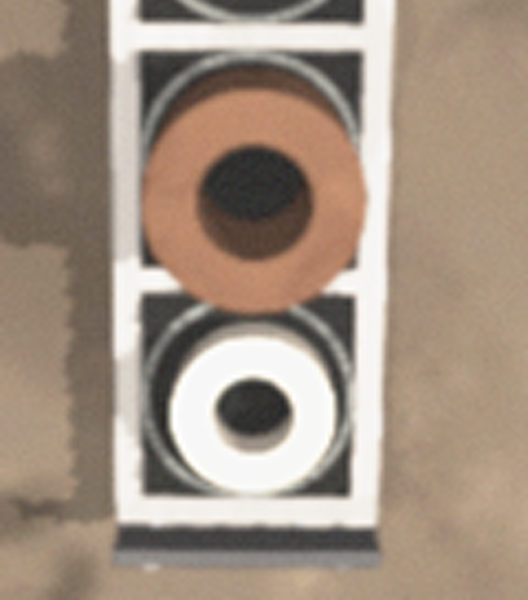

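```bash
python3 - <<'E'
from h import *
T=np.load('pics/w2_T.npy')
A=lambda p:[220+(p[0]+.5)/4.4-.5,(p[1]+.5)/4.4-.5]
B=lambda p:[220+(p[0]+.5)/4.4-.5,(588+p[1]+.5)/4.4-.5]
f=lambda P,z:pix2w('wrist',P,z,T)
s1=f([A((137,106)),A((372,106)),A((137,349)),A((370,349))],.019); s4=f([B((142,294)),B((353,294)),B((142,497)),B((353,497))],.019)
c1,c4=s1.mean(0),s4.mean(0); print('seats',c1,c4,np.linalg.norm(c1-c4),'yaw',np.degrees(np.arctan2(*(c1-c4)[[1,0]]))-90)
for i in range(4): print(i+1,c1+(c4-c1)*i/3)
print('sleeve',f([A((264,190))],.075),'bolt top',f([A((259,501))],.027))
print('bush',f([B((255,200))],.067),'ring',f([B((253.5,413))],.035))
to(.5197,-.1945,.021,100.2)
E
```

```text
seats [ 0.4848 -0.0083  0.019 ] [ 0.5183 -0.1967  0.019 ] 0.19137163463113913 yaw 10.086220555053004
1 [ 0.4848 -0.0083  0.019 ]
2 [ 0.496  -0.0711  0.019 ]
3 [ 0.5072 -0.1339  0.019 ]
4 [ 0.5183 -0.1967  0.019 ]
sleeve [[ 0.4865 -0.0081  0.075 ]] bolt top [[ 0.4979 -0.0718  0.027 ]]
bush [[ 0.5084 -0.1348  0.067 ]] ring [[ 0.5197 -0.1957  0.035 ]]
t 2.35 pos [ 0.5048 -0.1324  0.2994] rot [179.9921   0.0072 100.5858] F [ 0.397  -0.5464  0.4419] w 1.004 q [-20.3238  -5.7726  91.5953  -0.0021  94.1668 -30.9097]
MOVE cm [-6.3758  0.3193 27.8411] turn 0.006732774248435264
```

Request:
apply_moves:
  series: [-1.5,0.1,4,0,-3,0.1,8,0,-4.5,0.2,12,0,-6,0.2,16,0,-6.5,0.25,18.4,0]
  squeeze: 50

```text
time_s: 2.98
position: [0.5182, -0.1957, 0.1128]
tool_rot: [-179.9, -0.1, 100.6]
contact_force: [0.5, 0.4, -0.4]
gripper_width: 0.997
```

```bash
python3 -c "
from h import *
to(.519,-.196,.021,100.1); im,T=snap('wrist','w3'); to(.519,-.196,.021,100.1)
snap('side','sd3',(200,180,440,380),3)"
```

```text
t 2.98 pos [ 0.5182 -0.1957  0.1128] rot [-179.8664   -0.0851  100.5807] F [ 0.4841  0.3714 -0.3969] w 0.997 q [-25.9888   5.6017  99.968   -0.0117  74.5883 -36.5665]
MOVE cm [-0.0535  0.0944  9.1758] turn 0.008390267046412327
t 3.02 pos [ 0.5169 -0.1953  0.1098] rot [-179.702    -0.2012  100.5785] F [-3.2072  0.8006 -2.8032] w 0.998 q [-26.0027   5.757  100.1258  -0.0166  74.4764 -36.5773]
MOVE cm [-0.1423  0.2427  8.8832] turn 0.008352125265520127
```

View pics/w3.png

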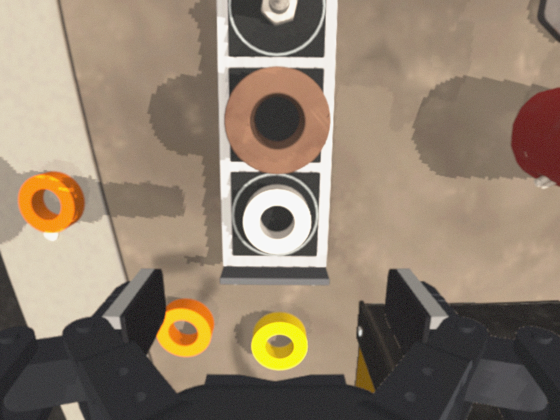

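View pics/sd3.png

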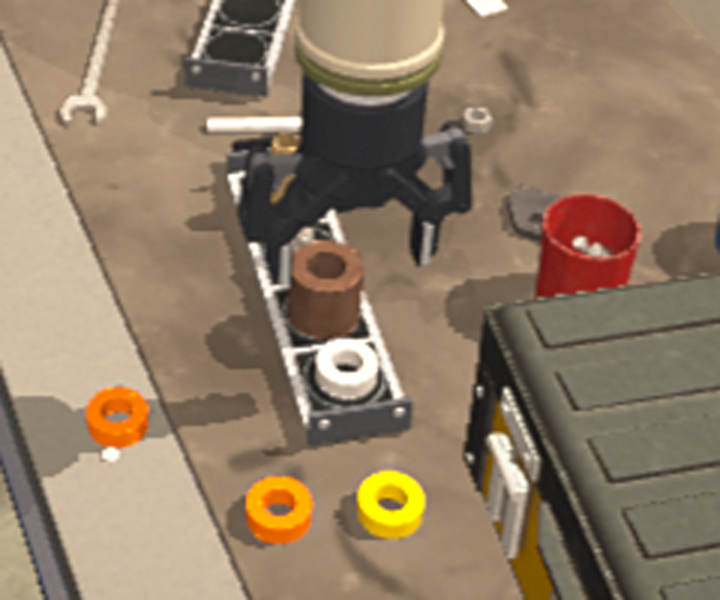

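Request:
apply_moves:
  series: [0,0,3,0.008,0,0,5.5,0.008,0,0,7,0.008,0,0,7,0.008,0,0,7,0.008]

```text
time_s: 3.7
position: [0.5205, -0.1955, 0.0468]
tool_rot: [179.9, 0.1, 100.2]
contact_force: [1.0, 0.0, 0.6]
gripper_width: 1.002
```

```bash
python3 -c "
from h import *
to(.519,-.196,.021,100.1)"
```

```text
t 3.7 pos [ 0.5205 -0.1955  0.0468] rot [179.9049   0.0678 100.2013] F [0.9661 0.035  0.6131] w 1.002 q [-25.8729  10.2581 102.3608   0.0013  67.2643 -36.0747]
MOVE cm [-0.0191 -0.1577  2.5799] turn 0.0017675752077679584
```

Request:
apply_moves:
  series: [0,0,1.5,0,0,-0.1,2.2,0,0,-0.1,2.5,0,0,-0.1,2.5,0,0,-0.1,2.5,0]

```text
time_s: 4.32
position: [0.5187, -0.1954, 0.0206]
tool_rot: [180.0, 0.0, 100.2]
contact_force: [-0.7, -0.1, 0.3]
gripper_width: 0.996
```

Request:
apply_moves:
  series: [0,0,0,0,0,0,0,0,0,0,0,0,0,0,0,0,0,0,0,0]
  hand: 255
  squeeze: 50

```text
time_s: 4.95
position: [0.519, -0.1955, 0.0208]
tool_rot: [180.0, 0.0, 100.2]
contact_force: [-1.5, -0.2, 6.2]
gripper_width: 0.468
```

```bash
python3 -c "
from h import *
to(.519,-.196,.021,100.1);im,T=snap('wrist','w4')"
```

```text
t 4.95 pos [ 0.519  -0.1955  0.0208] rot [179.9566   0.0313 100.2004] F [-1.5242 -0.1999  6.2022] w 0.468 q [-25.9399  12.2697 103.145    0.0004  64.5318 -36.1404]
MOVE cm [-0.0501 -0.0043 -0.017 ] turn 0.0017516047728675824
```

View pics/w4.png

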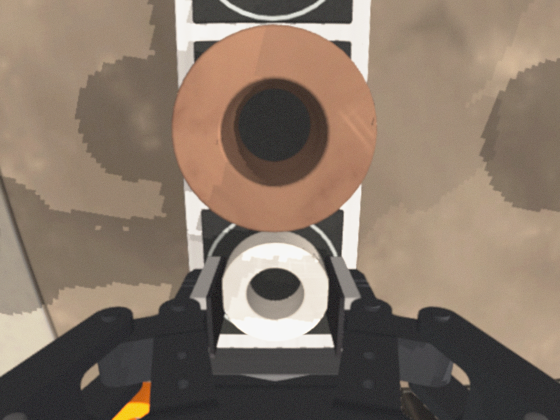

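Request:
apply_moves:
  series: [0,0,-3,0,0,0,-8,0,2,0.1,-13,0,6,0.4,-18,0.05,11,0.8,-22,0.1]

```text
time_s: 5.62
position: [0.507, -0.0876, 0.24]
tool_rot: [179.9, 0.0, 94.3]
contact_force: [1.7, 0.8, 0.3]
gripper_width: 0.469
```

```bash
python3 -c "
from h import *
to(.470,.259,.30,77)"
```

```text
t 5.62 pos [ 0.507  -0.0876  0.24  ] rot [179.9428   0.0243  94.2838] F [1.6718 0.7884 0.3115] w 0.469 q [-15.5132  -6.129   98.0644  -0.0035  88.0027 -19.797 ]
MOVE cm [34.8396 -1.0971 -6.0122] turn 0.3016599763884996
```

Request:
apply_moves:
  series: [6,-0.2,-2,0.06,12,-0.4,-4,0.12,18,-0.6,-6,0.18,24,-0.8,-6,0.24,29,-0.9,-6,0.3]

```text
time_s: 6.25
position: [0.4749, 0.2026, 0.2983]
tool_rot: [180.0, -0.0, 77.2]
contact_force: [0.7, -0.6, -1.7]
gripper_width: 0.467
```

Request:
apply_moves:
  series: [3,-0.3,0,0,5,-1.6,0,0,5.6,-1.8,0,0,5.6,-1.8,0,0,5.6,-1.8,0,0]

```text
time_s: 6.88
position: [0.4706, 0.258, 0.2982]
tool_rot: [180.0, 0.0, 77.2]
contact_force: [-1.1, -0.0, -1.6]
gripper_width: 0.473
```

```bash
python3 - <<'E'
from h import *
to(.470,.259,.30,77); im,T=snap('wrist','w5');to(.470,.259,.30,77);im,T=snap('wrist','w6');to(.470,.259,.30,77);
for n in ['rack_on','seat_bush']:
    r=robot.pinpoint('wrist',n); print(n,[(x['confidence'],x['centre']) for x in r])
E
```

```text
t 6.88 pos [0.4706 0.258  0.2982] rot [179.9986   0.02    77.2247] F [-1.1073 -0.0118 -1.5779] w 0.473 q [23.2705 -3.4097 89.485  -0.0171 93.9354 36.0447]
MOVE cm [ 0.081  -0.0848 -0.1831] turn 0.003921266576911174
t 6.92 pos [0.4707 0.258  0.2982] rot [179.9943   0.0141  77.2133] F [-0.4724 -0.6674 -0.9989] w 0.467 q [23.2634 -3.4151 89.4824 -0.0148 93.9363 36.0491]
MOVE cm [ 0.084  -0.0895 -0.1757] turn 0.003723451072163888
t 6.97 pos [0.4707 0.2581 0.2983] rot [179.9884   0.0062  77.2109] F [ 0.3287 -0.3885 -1.2528] w 0.465 q [23.2676 -3.4184 89.4756 -0.0118 93.937  36.0559]
MOVE cm [ 0.0771 -0.0892 -0.1659] turn 0.003681109506818431
rack_on [(0.85, [274.1, 147.4])]
seat_bush []
```

View pics/w6.png

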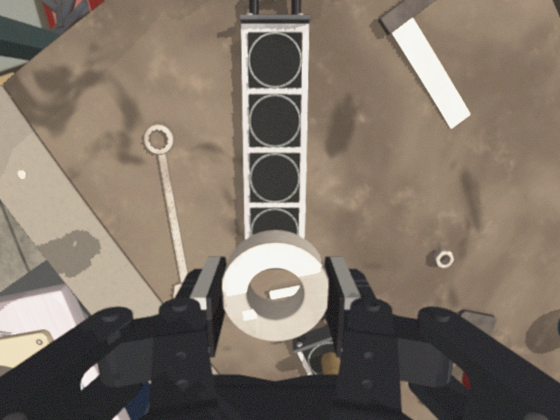

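The image shows the assembly rack, with the two handle legs at the top (255–295, 8), so place 1 is at (274,60). The ring is held level.

```bash
python3 - <<'E'
from h import *
im=cv2.imread('pics/w6_raw.png')
c=im[0:220,230:322]; big=cv2.resize(c,None,fx=5.4,fy=5.4,interpolation=cv2.INTER_CUBIC)
cv2.imwrite('pics/w6a.png',big[:600]); cv2.imwrite('pics/w6b.png',big[588:])
E
```

```text
(no output)
```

View pics/w6a.png

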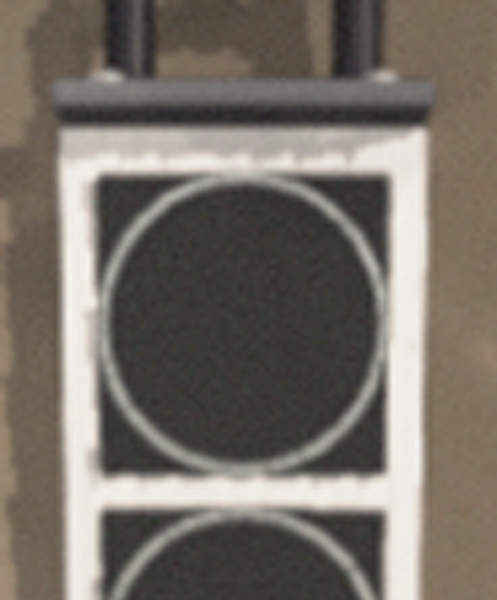

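View pics/w6b.png

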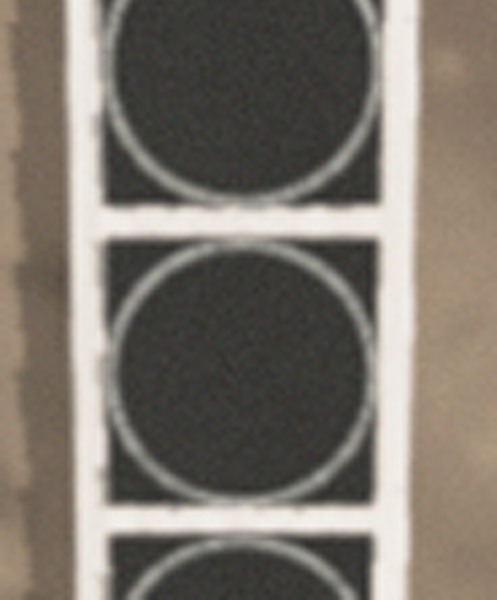

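```bash
python3 - <<'E'
from h import *
T=np.load('pics/w6_T.npy'); k=5.4
A=lambda p:[230+(p[0]+.5)/k-.5,(p[1]+.5)/k-.5]
B=lambda p:[230+(p[0]+.5)/k-.5,(588+p[1]+.5)/k-.5]
f=lambda P,z:pix2w('wrist',P,z,T)
s1=f([A((97,177)),A((390,177)),A((100,472)),A((388,472))],.019)
s2=f([A((103,511)),A((385,511)),B((104,204)),B((382,204))],.019)
s3=f([B((106,240)),B((378,240)),B((108,503)),B((375,503))],.019)
c=[x.mean(0) for x in (s1,s2,s3)]; print(c,np.linalg.norm(c[0]-c[1]),np.linalg.norm(c[2]-c[1]))
d=(c[0]-c[2]); d/=np.linalg.norm(d); print('yaw',np.degrees(np.arctan2(d[1],d[0]))-90)
m=c[1]
P=[m+d*.064*(1-i) for i in range(4)]; print(np.array(P))
to(*P[0][:2],.021,90+np.degrees(np.arctan2(d[1],d[0]))-90)
E
```

```text
[array([0.4971, 0.3722, 0.019 ]), array([0.4829, 0.31  , 0.019 ]), array([0.4684, 0.248 , 0.019 ])] 0.06376300441633267 0.06374499393489069
yaw -13.034001040455635
[[0.4973 0.3724 0.019 ]
 [0.4829 0.31   0.019 ]
 [0.4685 0.2477 0.019 ]
 [0.454  0.1853 0.019 ]]
t 7.08 pos [0.4706 0.2583 0.2984] rot [179.9906  -0.0029  77.2211] F [-0.6301  0.164  -0.9082] w 0.465 q [23.2858 -3.415  89.4713 -0.0032 93.9344 36.0645]
MOVE cm [11.7172  0.0756 27.7358] turn 0.00445170800729097
```

Request:
apply_moves:
  series: [3,0,4,0,6,0,8,0,9,0.1,13,0,11.7,0.1,17,0,11.7,0.1,19.8,0.004]

```text
time_s: 7.7
position: [0.4964, 0.3736, 0.0976]
tool_rot: [-179.9, 0.1, 77.1]
contact_force: [-0.5, -0.7, -0.2]
gripper_width: 0.467
```

Request:
apply_moves:
  series: [0,0,2.5,0,0,0,4.5,0,0,0,5.6,0,0,0,5.6,0,0,0,5.6,0]

```text
time_s: 8.32
position: [0.4979, 0.3732, 0.0456]
tool_rot: [179.9, -0.1, 77.0]
contact_force: [0.5, 0.8, -1.1]
gripper_width: 0.465
```

```bash
python3 - <<'E'
from h import *
to(.4973,.3724,.021,77);im,T=snap('wrist','w7');to(.4973,.3724,.021,77)
E
```

```text
t 8.32 pos [0.4979 0.3732 0.0456] rot [179.9253  -0.0778  77.0435] F [ 0.4774  0.8283 -1.1402] w 0.465 q [32.1335 19.7239 91.2019  0.0022 68.9663 45.0892]
MOVE cm [-0.0972 -0.0444  2.4555] turn 0.0007599203154699791
t 8.38 pos [0.498  0.3733 0.0457] rot [179.9125  -0.0907  77.0464] F [-0.0175  0.842  -0.3801] w 0.466 q [32.1358 19.7122 91.1994  0.0022 68.9625 45.0887]
MOVE cm [-0.1071 -0.0506  2.4703] turn 0.0008092374242141038
```

View pics/w7.png

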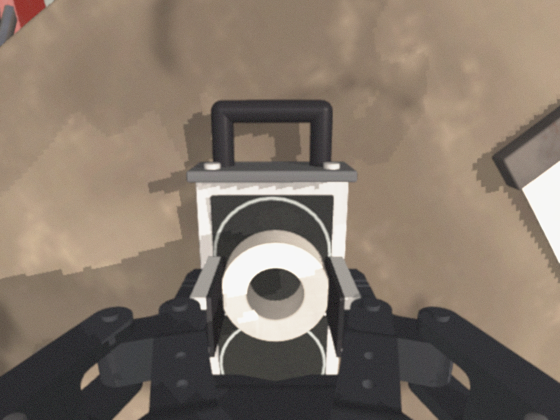

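Request:
apply_moves:
  series: [-0.1,0,1.2,0,-0.1,0,2,0,-0.1,0,2.4,0,-0.1,0,2.4,0,-0.1,0,2.4,0]

```text
time_s: 9.0
position: [0.4969, 0.3719, 0.0209]
tool_rot: [-180.0, 0.0, 77.1]
contact_force: [-2.9, -1.8, 8.5]
gripper_width: 0.47
```

```bash
python3 - <<'E'
from h import *
to(.4973,.3724,.021,77)
E
```

```text
t 9.0 pos [0.4969 0.3719 0.0209] rot [-179.9982    0.0015   77.0518] F [-2.8873 -1.7571  8.5155] w 0.47 q [32.0777 21.4462 91.9128  0.0003 66.6433 45.0257]
MOVE cm [ 0.0589  0.0245 -0.0126] turn 0.0009044972772298619
```

Request:
apply_moves:
  series: [0,0,0,0,0,0,0,0,0,0,0,0,0,0,0,0,0,0,-1.5,0]
  hand: 0

```text
time_s: 9.62
position: [0.4957, 0.3711, 0.0342]
tool_rot: [-179.9, 0.1, 77.1]
contact_force: [-0.3, -0.5, -0.0]
gripper_width: 1.002
```

Request:
apply_moves:
  series: [0,0,-5,0,0,0,-10,0,0,0,-15,0,-3,0,-20,0,-3,0,-20,0]

```text
time_s: 10.25
position: [0.4927, 0.3429, 0.2432]
tool_rot: [179.5, -0.4, 77.0]
contact_force: [0.4, 0.6, -0.3]
gripper_width: 1.003
```

```bash
python3 - <<'E'
from h import *
im,T=snap('wrist','w8',(200,100,360,300),3);to(.5084,-.1348,.13,100.1)
np.save('pics/w8_T.npy',T)
E
```

```text
t 10.3 pos [0.4917 0.3429 0.2399] rot [179.701   -0.2739  77.0049] F [-0.8335  0.0132 -0.3121] w 1.002 q [29.9919  6.7818 85.1156 -0.0035 87.6971 42.9879]
MOVE cm [-46.219   12.3147  10.8373] turn -0.40308549916665715
```

View pics/w8.png

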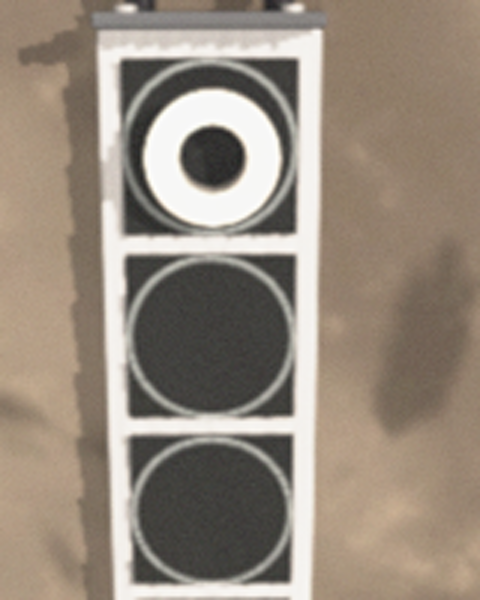

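```bash
python3 - <<'E'
from h import *
T=np.load('pics/w8_T.npy'); g=lambda p:[200+(p[0]+.5)/3-.5,100+(p[1]+.5)/3-.5]
f=lambda p,z:pix2w('wrist',[g(p)],z,T)[0]
r=f((212.5,158),.035); s=np.mean([f(p,.019) for p in [(120,59),(298,59),(122,233),(298,233)]],0)
s2=f((212,335),.019)
d=np.array([np.sin(np.radians(13.03)),np.cos(np.radians(13.03))]); x=np.array([d[1],-d[0]])
print(r,s,s2,'along',(r-s)[:2]@d,'across',(r-s)[:2]@x)
E
```

```text
[0.4973 0.3708 0.035 ] [0.4968 0.3727 0.019 ] [0.4831 0.3112 0.019 ] along -0.0017284448990400653 across 0.0009917152088075938
```

Request:
apply_moves:
  series: [-5,1.3,0,-0.04,-10,2.7,0,-0.09,-15.5,4.1,0,-0.14,-21,5.6,0,-0.2,-26.5,7,0,-0.25]

```text
time_s: 10.92
position: [0.4982, 0.0672, 0.2343]
tool_rot: [-179.9, -0.0, 91.5]
contact_force: [0.7, -0.2, 0.5]
gripper_width: 0.998
```

```bash
python3 - <<'E'
from h import *
to(.5084,-.1348,.12,100.1)
E
```

```text
t 10.93 pos [0.4982 0.0672 0.2343] rot [-179.9081   -0.0037   91.5105] F [ 0.684  -0.2032  0.4798] w 0.998 q [  1.8332  -7.7319 100.1295   0.0042  87.6943   0.3226]
MOVE cm [-20.2205   0.5054  11.4328] turn -0.14991576130128034
```

Request:
apply_moves:
  series: [-5,0.1,2,-0.04,-10,0.2,5,-0.08,-15,0.4,8,-0.12,-19,0.5,11,-0.15,-20.2,0.5,11.4,-0.15]

```text
time_s: 11.55
position: [0.5063, -0.1342, 0.1177]
tool_rot: [-179.7, -0.2, 99.8]
contact_force: [0.0, 0.8, -0.1]
gripper_width: 1.0
```

```bash
python3 - <<'E'
from h import *
to(.5084,-.1348,.03,100.1); im,T=snap('wrist','w9'); to(.5084,-.1348,.03,100.1)
E
```

```text
t 11.55 pos [ 0.5063 -0.1342  0.1177] rot [-179.6803   -0.1751   99.8359] F [ 0.0369  0.8484 -0.123 ] w 1.0 q [-20.4468   0.8897 104.3248  -0.0104  75.1499 -30.2806]
MOVE cm [-0.1244  0.248   8.7675] turn -0.0046089243689944
t 11.6 pos [ 0.5071 -0.1346  0.1188] rot [-179.7667   -0.108    99.8285] F [-0.816  -1.0876  0.7698] w 1.002 q [-20.4516   0.8559 104.2386  -0.0252  75.1614 -30.2738]
MOVE cm [-0.0571  0.1638  8.8769] turn -0.00473883768360085
```

View pics/w9.png

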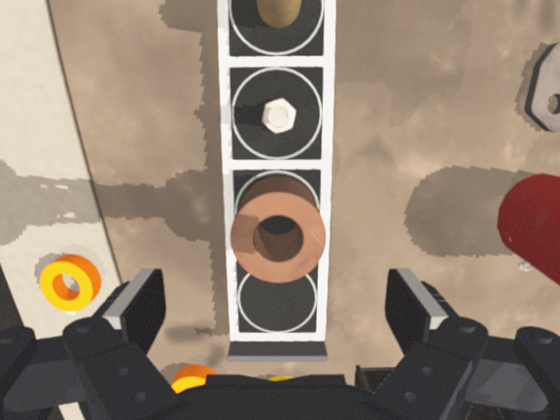

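Request:
apply_moves:
  series: [0,0.1,3,-0.005,0,0.1,6,-0.005,0,0.1,8.2,-0.005,0,0.1,8.9,-0.005,0,0.1,8.9,-0.005]

```text
time_s: 12.22
position: [0.5102, -0.1323, 0.0328]
tool_rot: [180.0, -0.0, 100.3]
contact_force: [0.4, -0.1, 1.1]
gripper_width: 0.997
```

```bash
python3 - <<'E'
from h import *
to(.5084,-.1348,.03,100.1)
E
```

```text
t 12.22 pos [ 0.5102 -0.1323  0.0328] rot [179.9867  -0.0085 100.2912] F [ 0.4486 -0.1416  1.0661] w 0.997 q [-20.1207   7.3315 107.2896   0.0155  65.3718 -30.4184]
MOVE cm [-0.2147 -0.2218  0.2827] turn 0.0033363267183980343
```

Request:
apply_moves:
  series: [-0.2,-0.2,0.2,0,-0.2,-0.2,0.2,0,-0.2,-0.2,0.2,0,-0.2,-0.2,0.2,0,-0.2,-0.2,0.2,0]
  hand: 255
  squeeze: 70

```text
time_s: 12.85
position: [0.5091, -0.1358, 0.0315]
tool_rot: [179.9, 0.1, 100.2]
contact_force: [-1.2, 0.6, 6.2]
gripper_width: 0.606
```

```bash
python3 - <<'E'
from h import *
to(.5084,-.1348,.03,100.1);im,T=snap('wrist','w10')
E
```

```text
t 12.85 pos [ 0.5091 -0.1358  0.0315] rot [179.9049   0.0595 100.2433] F [-1.1724  0.595   6.1523] w 0.606 q [-20.5082   7.3256 107.4535  -0.0027  65.1087 -30.7504]
MOVE cm [ 0.1093 -0.0521  0.1516] turn 0.002500568698345357
```

View pics/w10.png

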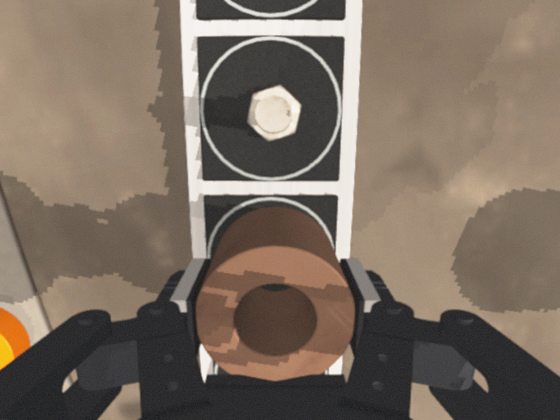

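Request:
apply_moves:
  series: [0,0,-3,0,0,0,-8,0,2,0,-12,0,6,0,-15,0.03,11,0,-15,0.06]

```text
time_s: 13.52
position: [0.4902, -0.0269, 0.1835]
tool_rot: [179.7, 0.1, 96.6]
contact_force: [0.8, 1.4, -3.5]
gripper_width: 0.605
```

```bash
python3 - <<'E'
from h import *
to(.483,.3105,.15,77)
E
```

```text
t 13.53 pos [ 0.4902 -0.0269  0.1835] rot [179.6914   0.0869  96.6496] F [ 0.7975  1.4238 -3.4792] w 0.605 q [ -9.1285  -8.4182 106.0865   0.0003  82.0112 -15.7784]
MOVE cm [33.6017  3.1764  3.3198] turn 0.3429497839334752
```

Request:
apply_moves:
  series: [6,0.5,0,0.07,12,1.1,0,0.14,18,1.7,0,0.21,24,2.2,0,0.28,29,2.7,0,0.34]

```text
time_s: 14.15
position: [0.4802, 0.2662, 0.1799]
tool_rot: [-180.0, 0.0, 77.3]
contact_force: [1.7, 0.1, -3.1]
gripper_width: 0.606
```

```bash
python3 - <<'E'
from h import *
to(.483,.3105,.10,77)
E
```

```text
t 14.15 pos [0.4802 0.2662 0.1799] rot [-179.9673    0.0123   77.2537] F [ 1.7384  0.0978 -3.0909] w 0.606 q [23.6462  1.3232 97.1434  0.0096 81.567  36.3911]
MOVE cm [ 4.3858 -0.6955  7.9889] turn 0.004428272496560757
```

Request:
apply_moves:
  series: [2.5,-0.3,1.5,0,4.2,-0.7,5,0.004,4.4,-0.7,8,0.004,4.4,-0.7,8,0.004,4.4,-0.7,8,0.004]

```text
time_s: 14.78
position: [0.4843, 0.3085, 0.1013]
tool_rot: [180.0, -0.0, 77.1]
contact_force: [0.1, 0.5, -2.8]
gripper_width: 0.606
```

```bash
python3 - <<'E'
from h import *
to(.483,.3105,.032,77);im,T=snap('wrist','w11');to(.483,.3105,.032,77)
E
```

```text
t 14.78 pos [0.4843 0.3085 0.1013] rot [179.9693  -0.0241  77.0869] F [ 0.0871  0.5076 -2.8364] w 0.606 q [27.3814  9.1342 97.3882 -0.0015 73.4386 40.2949]
MOVE cm [ 0.1671 -0.1719  6.9282] turn 0.0015170098155330705
t 14.82 pos [0.4848 0.3087 0.102 ] rot [179.9002  -0.0819  77.0829] F [ 0.7174  0.2513 -2.6136] w 0.6 q [27.3762  9.0934 97.3518 -0.0022 73.4258 40.2939]
MOVE cm [ 0.1249 -0.2306  7.0014] turn 0.0014473448786254865
```

View pics/w11.png

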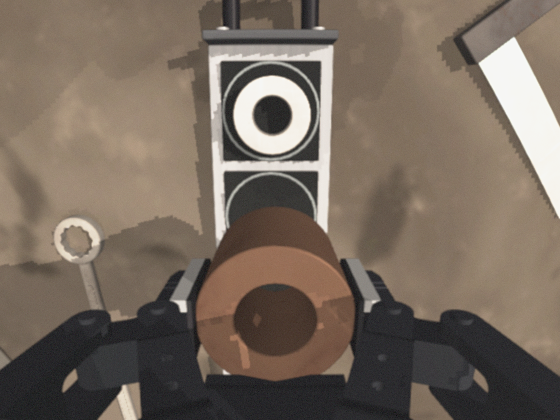

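Request:
apply_moves:
  series: [0.15,-0.15,2,0,0.15,-0.15,4,0,0.15,-0.15,5,0,0.15,-0.15,5,0,0.15,-0.15,5,0]

```text
time_s: 15.45
position: [0.483, 0.3105, 0.0506]
tool_rot: [180.0, -0.0, 77.1]
contact_force: [-0.4, -0.4, -3.1]
gripper_width: 0.606
```

```bash
python3 - <<'E'
from h import *
to(.483,.3105,.032,77)
E
```

```text
t 15.45 pos [0.483  0.3105 0.0506] rot [179.9767  -0.0201  77.1072] F [-0.4097 -0.3579 -3.0945] w 0.606 q [27.6169 12.6513 99.1609  0.0001 68.157  40.5097]
MOVE cm [-0.0002 -0.004   1.8624] turn 0.001871471302113071
```

Request:
apply_moves:
  series: [0,0,0.8,0,0,0,1.5,0,0,0,1.9,0,0,0,1.9,0,0,0,1.9,0]

```text
time_s: 16.08
position: [0.4827, 0.3104, 0.0315]
tool_rot: [-180.0, 0.0, 77.1]
contact_force: [-3.0, -1.8, 3.5]
gripper_width: 0.602
```

```bash
python3 - <<'E'
from h import *
to(.483,.3105,.032,77)
E
```

```text
t 16.07 pos [0.4827 0.3104 0.0315] rot [-179.9981    0.0012   77.1087] F [-2.9717 -1.8047  3.5023] w 0.602 q [27.6203 14.1335 99.6703  0.0003 66.1984 40.5115]
MOVE cm [ 0.0208  0.026  -0.0488] turn 0.0018966285554967881
```

Request:
apply_moves:
  series: [0,0,0,0,0,0,0,0,0,0,0,0,0,0,0,0,0,0,-2,0]
  hand: 0

```text
time_s: 16.7
position: [0.4812, 0.3095, 0.0501]
tool_rot: [-179.8, 0.1, 77.1]
contact_force: [0.8, 0.5, -0.4]
gripper_width: 1.003
```

Request:
apply_moves:
  series: [0,0,-5,0,0,0,-10,0,-2,0,-15,0,-6,0,-17,0,-9,0,-17,0]

```text
time_s: 17.32
position: [0.4639, 0.2222, 0.226]
tool_rot: [179.7, -0.2, 77.1]
contact_force: [-0.3, -0.1, -1.5]
gripper_width: 1.002
```

```bash
python3 - <<'E'
from h import *
im,T=snap('wrist','w12',(200,0,360,200),3);to(.4975,-.0715,.12,88)
E
```

```text
t 17.38 pos [0.4629 0.2193 0.2245] rot [179.7747  -0.0188  77.0613] F [ 2.8167 -1.2751 -0.3995] w 0.998 q [19.6872 -6.2349 99.7769 -0.1058 86.2581 32.6327]
MOVE cm [-27.5698   9.8415  10.4845] turn -0.19091713503000632
```

View pics/w12.png

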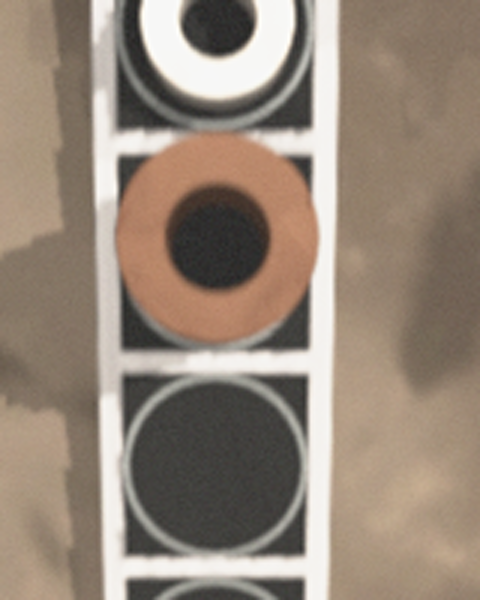

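```bash
python3 - <<'E'
from h import *
T=np.load('pics/w12_T.npy'); g=lambda p:[200+(p[0]+.5)/3-.5,0+(p[1]+.5)/3-.5]
f=lambda p,z:pix2w('wrist',[g(p)],z,T)[0]
d=np.array([np.sin(np.radians(13.03)),np.cos(np.radians(13.03))]); x=np.array([d[1],-d[0]])
r=f((217.5,238),.067); s3=f((215.5,464),.019)
s2=s3[:2]+d*.064
print(r,s2,'along',(r[:2]-s2)@d,'across',(r[:2]-s2)@x)
s2=np.mean([f(p,.019) for p in [(117,155),(312,155),(122,351),(310,351)]],0)
print(s2,'along',(r-s2)[:2]@d,'across',(r-s2)[:2]@x)
E
```

```text
[0.4832 0.3095 0.067 ] [0.4827 0.31  ] along -0.0002833709177258127 across 0.0006416240370789701
[0.4823 0.3087 0.019 ] along 0.0010155995081760757 across 0.0006900364606473512
```

Bush is centred within ~1 mm. Next the bolt.

Request:
apply_moves:
  series: [-5,1.7,1,-0.03,-10,3.5,2.5,-0.07,-15.5,5.5,4,-0.11,-20.5,7.3,6,-0.15,-24.5,8.8,8,-0.19]

```text
time_s: 18.0
position: [0.4943, -0.0379, 0.1424]
tool_rot: [179.9, 0.0, 88.0]
contact_force: [0.4, 0.3, 0.4]
gripper_width: 0.998
```

```bash
python3 - <<'E'
from h import *
to(.4975,-.0715,.12,88)
E
```

```text
t 18.0 pos [ 0.4943 -0.0379  0.1424] rot [179.8724   0.0263  88.0196] F [0.4176 0.344  0.4416] w 0.998 q [-10.3127  -5.4776 107.8057  -0.0077  77.5419  -8.3307]
MOVE cm [-3.3413  0.4334  2.2405] turn 0.00034291377056234844
```

Request:
apply_moves:
  series: [-2,0.3,1.5,0,-3.3,0.4,2.2,0,-3.3,0.4,2.2,0,-3.3,0.4,2.2,0,-3.3,0.4,2.2,0]

```text
time_s: 18.62
position: [0.4971, -0.0682, 0.1201]
tool_rot: [179.9, 0.0, 88.1]
contact_force: [-0.4, 0.4, -0.4]
gripper_width: 0.998
```

```bash
python3 - <<'E'
from h import *
to(.4975,-.0715,.12,88);im,T=snap('wrist','w13',(200,120,360,270),4);to(.4975,-.0715,.12,88)
E
```

```text
t 18.62 pos [ 0.4971 -0.0682  0.1201] rot [179.9286   0.0045  88.0659] F [-0.3717  0.4334 -0.3643] w 0.998 q [-13.6756  -3.1547 108.044    0.0105  75.0399 -11.7442]
MOVE cm [-0.329   0.0512  0.0113] turn 0.00114983933918176
t 18.68 pos [ 0.497  -0.0683  0.12  ] rot [179.9402   0.0077  88.0656] F [0.2677 0.5517 0.0035] w 0.999 q [-13.6818  -3.1453 108.0505   0.0048  75.0347 -11.7486]
MOVE cm [-0.3214  0.0587 -0.0028] turn 0.001144965831199936
```

View pics/w13.png

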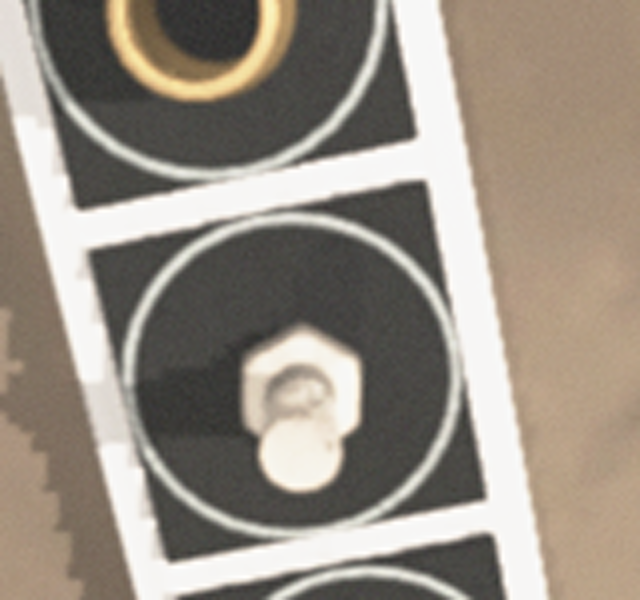

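```bash
python3 - <<'E'
from h import *
T=np.load('pics/w13_T.npy'); g=lambda p:[200+(p[0]+.5)/4-.5,120+(p[1]+.5)/4-.5]
a=pix2w('wrist',[g((302,391))],.027,T)[0];b=pix2w('wrist',[g((300,453))],.057,T)[0]; print(a,b)
c=(a+b)/2; to(c[0],c[1],.0235,88)
E
```

```text
[ 0.4977 -0.0706  0.027 ] [ 0.4973 -0.0711  0.057 ]
t 18.68 pos [ 0.497  -0.0683  0.12  ] rot [179.9402   0.0077  88.0656] F [0.2677 0.5517 0.0035] w 0.999 q [-13.6818  -3.1453 108.0505   0.0048  75.0347 -11.7486]
MOVE cm [-0.2564  0.0444  9.6472] turn 0.001144965831199936
```

Request:
apply_moves:
  series: [-0.25,0.05,3,0,-0.25,0.05,5.5,0,-0.25,0.05,7.5,0,-0.25,0.05,7.5,0,-0.25,0.05,7.5,0]

```text
time_s: 19.3
position: [0.4976, -0.0714, 0.0453]
tool_rot: [179.9, 0.0, 88.0]
contact_force: [0.1, -0.9, 0.5]
gripper_width: 0.996
```

```bash
python3 - <<'E'
from h import *
to(.4975,-.0709,.0225,88)
E
```

```text
t 19.3 pos [ 0.4976 -0.0714  0.0453] rot [179.9392   0.0121  88.0197] F [ 0.1366 -0.8953  0.5423] w 0.996 q [-14.0086   2.568  110.882    0.001   66.488  -12.0287]
MOVE cm [ 0.0478 -0.0174  2.2792] turn 0.0003438495689567903
```

Request:
apply_moves:
  series: [0,0,1.2,0,0,0,2,0,0,0,2.4,0,0,0,2.4,0,0,0,2.4,0]

```text
time_s: 19.92
position: [0.4971, -0.0715, 0.0204]
tool_rot: [180.0, 0.0, 88.0]
contact_force: [0.8, -0.3, 0.4]
gripper_width: 1.001
```

Request:
apply_moves:
  series: [0,0,0,0,0,0,0,0,0,0,0,0,0,0,0,0,0,0,0,0]
  hand: 255
  squeeze: 40

```text
time_s: 20.55
position: [0.4972, -0.0715, 0.0205]
tool_rot: [180.0, 0.0, 88.0]
contact_force: [-1.2, -0.2, 2.6]
gripper_width: 0.201
```

```bash
python3 - <<'E'
from h import *
to(.4975,-.0709,.0215,88);im,T=snap('wrist','w14',(180,150,380,400),2.4)
E
```

```text
t 20.55 pos [ 0.4972 -0.0715  0.0205] rot [179.9777   0.0046  87.9943] F [-1.1854 -0.1622  2.5662] w 0.201 q [-14.0385   4.7942 111.5268   0.0002  63.6563 -12.0329]
MOVE cm [ 0.0654  0.0277 -0.0982] turn -0.0001001260307383783
```

View pics/w14.png

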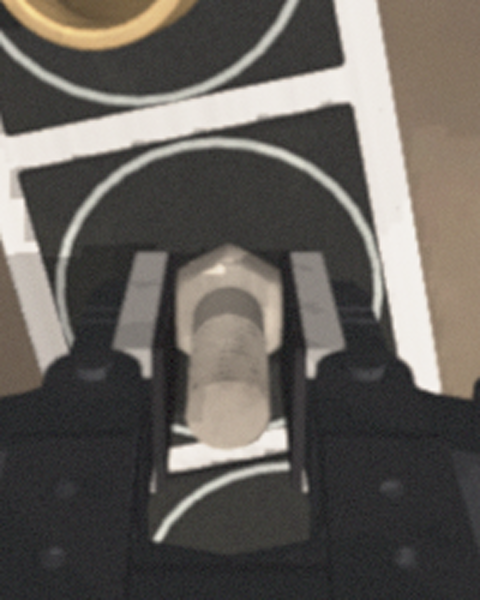

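Request:
apply_moves:
  series: [0,0,-2,0,0,0,-6,0,0,0,-10,0,2,0,-13,0,6,0.2,-14,0.03]

```text
time_s: 21.22
position: [0.5024, -0.0121, 0.1628]
tool_rot: [179.8, 0.0, 86.1]
contact_force: [-0.3, 0.4, -0.1]
gripper_width: 0.2
```

```bash
python3 - <<'E'
from h import *
to(.4686,.248,.15,77);im,T=snap('wrist','w15',(180,150,380,400),2.4)
E
```

```text
t 21.23 pos [ 0.5024 -0.0121  0.1628] rot [179.7773   0.0304  86.1084] F [-0.2886  0.4196 -0.0841] w 0.2 q [ -7.2151  -5.5123 105.6317  -0.0177  79.6565  -3.3204]
MOVE cm [25.7218 -5.1421  1.2485] turn 0.15897107711382377
```

View pics/w15.png

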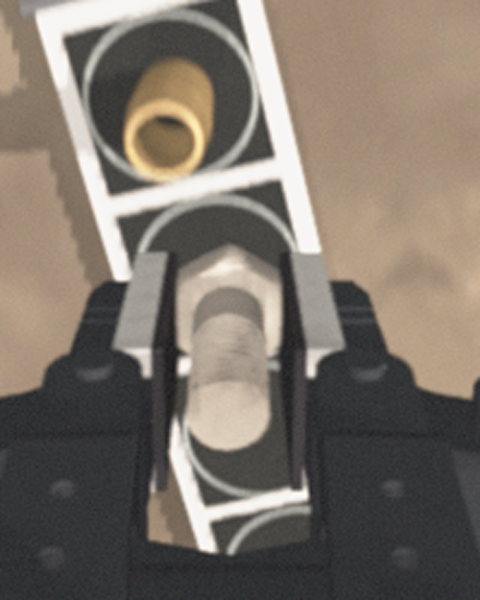

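Bolt held upright, unchanged in the jaws. Carrying it over.

Request:
apply_moves:
  series: [5,-1,0,0.03,10.5,-2.1,0,0.06,16,-3.2,0,0.1,21,-4.2,0,0.13,25,-5.1,0,0.16]

```text
time_s: 21.9
position: [0.4656, 0.243, 0.1598]
tool_rot: [-180.0, 0.0, 77.1]
contact_force: [0.4, -0.7, -0.8]
gripper_width: 0.198
```

```bash
python3 - <<'E'
from h import *
to(.4686,.248,.06,77)
E
```

```text
t 21.9 pos [0.4656 0.243  0.1598] rot [-179.9743    0.0092   77.1197] F [ 0.4205 -0.7019 -0.8168] w 0.198 q [ 21.9608  -1.5053 102.1141   0.0073  79.4176  34.8398]
MOVE cm [0.5534 0.1818 9.9842] turn 0.0020894072398371117
```

Request:
apply_moves:
  series: [0.4,0.2,3,0,0.5,0.2,7,0,0.5,0.2,10,0,0.5,0.2,10.5,0,0.5,0.2,10.5,0]

```text
time_s: 22.52
position: [0.4696, 0.2456, 0.0556]
tool_rot: [-180.0, 0.0, 77.1]
contact_force: [-0.1, 0.3, 0.2]
gripper_width: 0.2
```

```bash
python3 - <<'E'
from h import *
to(.4685,.2477,.0205,77);im,T=snap('wrist','w16');to(.4685,.2477,.0205,77)
E
```

```text
t 22.52 pos [0.4696 0.2456 0.0556] rot [-179.9901    0.0049   77.1031] F [-0.1381  0.3217  0.2042] w 0.2 q [ 22.0581   5.8706 106.1806   0.0018  67.9597  34.9544]
MOVE cm [ 0.1843 -0.1578  3.5105] turn 0.0017986876419390178
t 22.57 pos [0.4703 0.2459 0.0565] rot [179.9265  -0.0536  77.1034] F [ 0.9995 -0.4441 -0.2063] w 0.204 q [ 22.0603   5.8167 106.1328   0.002   67.9596  34.9562]
MOVE cm [ 0.1347 -0.2248  3.6009] turn 0.0018045950169423982
```

View pics/w16.png

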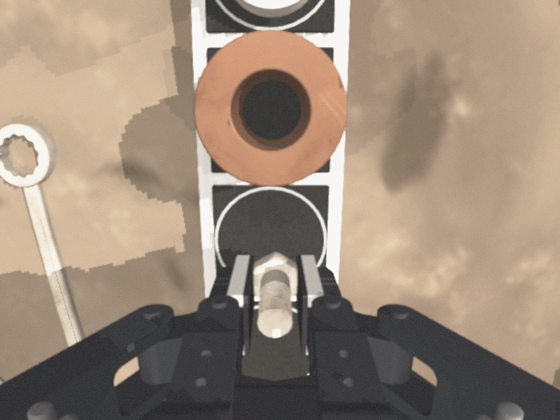

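Request:
apply_moves:
  series: [0.1,-0.1,1.2,0,0.15,-0.17,2.4,0,0.15,-0.17,3,0,0.15,-0.17,3.4,0,0.15,-0.17,3.4,0]

```text
time_s: 23.2
position: [0.4682, 0.2474, 0.0211]
tool_rot: [-180.0, 0.0, 77.1]
contact_force: [-1.1, -0.1, -0.5]
gripper_width: 0.202
```

```bash
python3 - <<'E'
from h import *
to(.4685,.2477,.0205,77)
E
```

```text
t 23.2 pos [0.4682 0.2474 0.0211] rot [-179.9918    0.0064   77.1089] F [-1.0682 -0.1379 -0.5347] w 0.202 q [ 22.3086   8.7477 107.1308  -0.0006  64.1319  35.2   ]
MOVE cm [0.0315 0.0233 0.0644] turn 0.0019009520347031226
```

Not touching yet; lower 0.8 mm, then release.

Request:
apply_moves:
  series: [0,0,0.06,0,0,0,0.08,0,0,0,0.08,0,0,0,0.08,0,0,0,0.08,0]

```text
time_s: 23.82
position: [0.4682, 0.2475, 0.0205]
tool_rot: [180.0, -0.0, 77.1]
contact_force: [-0.6, -0.1, -0.1]
gripper_width: 0.202
```

Request:
apply_moves:
  series: [0,0,0,0,0,0,0,0,0,0,0,0,0,0,0,0,0,0,0,0]
  hand: 0

```text
time_s: 24.45
position: [0.4682, 0.2475, 0.0205]
tool_rot: [-180.0, -0.0, 77.1]
contact_force: [0.0, -0.2, -0.3]
gripper_width: 0.999
```

Request:
apply_moves:
  series: [0,0,-2,0,0,0,-6,0,0,0,-11,0,-2,0,-15,0,-4,0,-17,0]

```text
time_s: 25.08
position: [0.4603, 0.2086, 0.1936]
tool_rot: [179.8, -0.1, 77.1]
contact_force: [0.6, -0.4, -0.7]
gripper_width: 1.005
```

```bash
python3 - <<'E'
from h import *
im,T=snap('wrist','w17',(190,50,370,250),3);to(.4863,-.0082,.13,100.1)
E
```

```text
t 25.12 pos [0.4608 0.2069 0.1955] rot [179.6946  -0.1033  77.0996] F [ 2.4474 -0.4847  2.1045] w 1.0 q [ 18.4118  -6.5644 103.1334  -0.071   83.1164  31.3208]
MOVE cm [-20.4065   7.255    6.5502] turn -0.40143218734970726
```

View pics/w17.png

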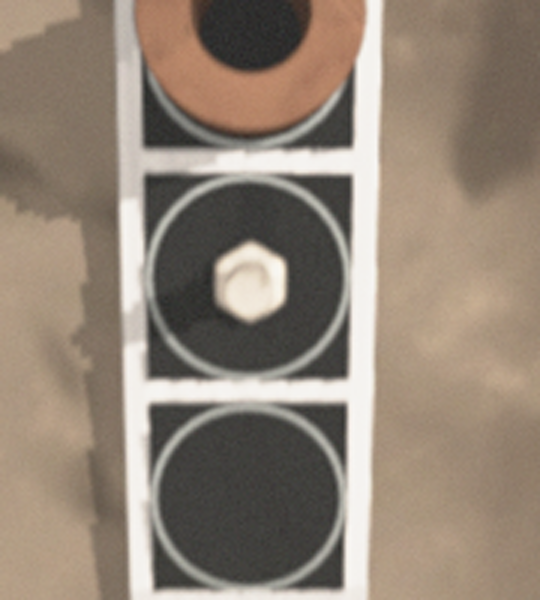

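Request:
apply_moves:
  series: [-4,1.4,0,-0.08,-8.5,3,1,-0.17,-13,4.6,2.5,-0.26,-17,6,4.5,-0.34,-20,7.1,5.8,-0.4]

```text
time_s: 25.75
position: [0.4833, -0.0039, 0.1311]
tool_rot: [-179.9, -0.0, 100.1]
contact_force: [0.3, 0.3, -0.1]
gripper_width: 1.004
```

```bash
python3 - <<'E'
from h import *
to(.486,-.0082,.12,100.1)
E
```

```text
t 25.75 pos [ 0.4833 -0.0039  0.1311] rot [-179.9364   -0.0156  100.0987] F [ 0.3381  0.2518 -0.0568] w 1.004 q [ -6.5363  -6.6564 110.13    -0.0034  76.5918 -16.6342]
MOVE cm [-0.4743  0.1893  1.1064] turn -2.2150813986782084e-05
```

Request:
apply_moves:
  series: [-0.4,0.2,0.5,0,-0.4,0.2,1,0,-0.4,0.2,1,0,-0.4,0.2,1,0,-0.4,0.2,1,0]

```text
time_s: 26.38
position: [0.4868, -0.0054, 0.1229]
tool_rot: [180.0, 0.0, 100.1]
contact_force: [0.0, 0.3, 1.0]
gripper_width: 0.998
```

```bash
python3 - <<'E'
from h import *
to(.486,-.0082,.03,100.1);im,T=snap('wrist','w18',(180,120,380,320),3);to(.486,-.0082,.03,100.1)
E
```

```text
t 26.38 pos [ 0.4868 -0.0054  0.1229] rot [179.9572   0.0089 100.0774] F [0.0316 0.2637 0.9676] w 0.998 q [ -6.6711  -5.7122 110.1516   0.0039  75.517  -16.7494]
MOVE cm [-0.2647 -0.1327  9.2919] turn -0.0003946016141047124
t 26.43 pos [ 0.4868 -0.0055  0.1229] rot [179.9588   0.009  100.0659] F [-0.5471 -0.3119 -0.5297] w 1.003 q [ -6.6851  -5.7091 110.1536   0.0034  75.5134 -16.7519]
MOVE cm [-0.2528 -0.1293  9.2874] turn -0.0005945912090460058
```

View pics/w18.png

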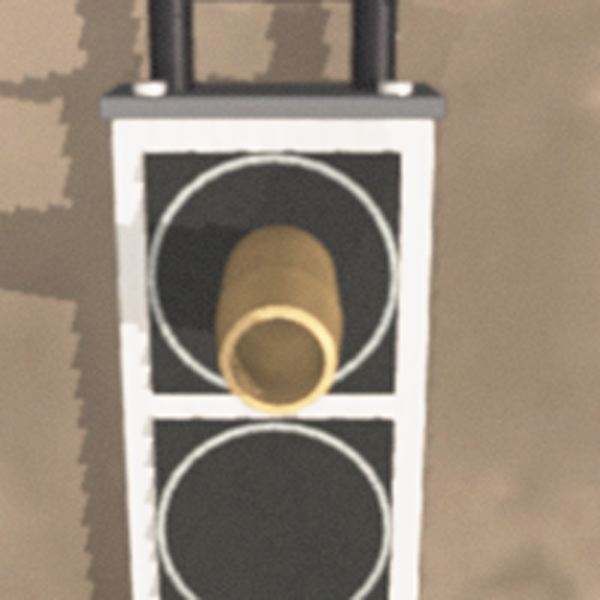

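```bash
python3 - <<'E'
from h import *
T=np.load('pics/w18_T.npy'); g=lambda p:[180+(p[0]+.5)/3-.5,120+(p[1]+.5)/3-.5]
b=pix2w('wrist',[g((279,360))],.075,T)[0]; s=np.mean(pix2w('wrist',[g(p) for p in [(145,153),(400,153),(152,394),(397,394)]],.019,T),0);print(b,s)
to(b[0],b[1],.03,100.1)
E
```

```text
[ 0.4862 -0.0071  0.075 ] [ 0.4848 -0.0077  0.019 ]
t 26.43 pos [ 0.4868 -0.0055  0.1229] rot [179.9588   0.009  100.0659] F [-0.5471 -0.3119 -0.5297] w 1.003 q [ -6.6851  -5.7091 110.1536   0.0034  75.5134 -16.7519]
MOVE cm [-0.1503 -0.0911  9.2874] turn -0.0005945912090460058
```

Request:
apply_moves:
  series: [-0.2,-0.1,3,0,-0.2,-0.1,6,0,-0.2,-0.1,8.5,0,-0.2,-0.1,9.2,0,-0.2,-0.1,9.2,0]

```text
time_s: 27.05
position: [0.4859, -0.008, 0.0307]
tool_rot: [-180.0, -0.0, 100.0]
contact_force: [-0.1, -0.8, -0.1]
gripper_width: 0.998
```

```bash
python3 - <<'E'
from h import *
to(.4861,-.0075,.03,100.1)
E
```

```text
t 27.05 pos [ 0.4859 -0.008   0.0307] rot [-179.9824   -0.0082  100.0307] F [-0.066  -0.8383 -0.1432] w 0.998 q [ -6.9914   1.3998 113.8314   0.0029  64.7881 -17.0233]
MOVE cm [0.0438 0.0302 0.0668] turn -0.0012101621138615032
```

Request:
apply_moves:
  series: [0,0,0,0,0,0,0,0,0,0,0,0,0,0,0,0,0,0,0,0]
  hand: 255
  squeeze: 40

```text
time_s: 27.68
position: [0.4864, -0.0081, 0.0311]
tool_rot: [179.9, 0.0, 100.0]
contact_force: [-1.2, -0.4, 6.3]
gripper_width: 0.282
```

Request:
apply_moves:
  series: [0,0,-3,0,0,0,-7,0,1,0,-12,0,5,0.2,-15,0.08,9,0.4,-15,0.16]

```text
time_s: 28.3
position: [0.4759, 0.0821, 0.1838]
tool_rot: [179.7, -0.0, 90.6]
contact_force: [0.8, 0.2, -2.6]
gripper_width: 0.285
```

```bash
python3 - <<'E'
from h import *
to(.454,.1853,.15,77);im,T=snap('wrist','w19')
E
```

```text
t 28.3 pos [0.4759 0.0821 0.1838] rot [179.6694  -0.0213  90.6388] F [ 0.7534  0.2072 -2.6154] w 0.285 q [  3.6985  -9.7528 107.2461   0.0037  82.1754   3.0593]
MOVE cm [10.3431 -2.0964  3.3747] turn 0.23804249923740375
```

View pics/w19.png

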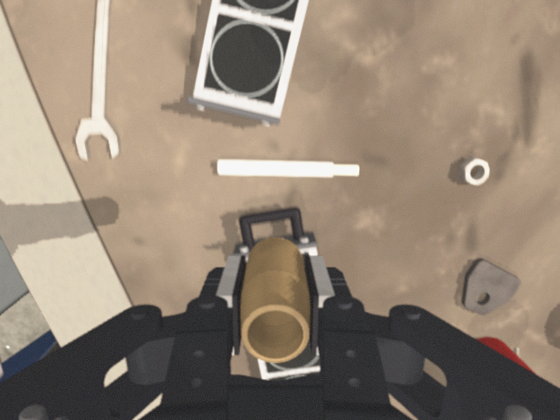

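Request:
apply_moves:
  series: [3,-0.6,0,0.06,6,-1.2,1,0.12,9,-1.8,3,0.18,10.3,-2.1,6,0.24,10.3,-2.1,8,0.24]

```text
time_s: 28.98
position: [0.4501, 0.1846, 0.0984]
tool_rot: [-179.9, 0.1, 77.2]
contact_force: [-0.1, -1.3, -2.6]
gripper_width: 0.285
```

```bash
python3 - <<'E'
from h import *
to(.454,.1853,.031,77);im,T=snap('wrist','w20');to(.454,.1853,.031,77)
E
```

```text
t 28.98 pos [0.4501 0.1846 0.0984] rot [-179.8677    0.0611   77.1791] F [-0.0594 -1.2713 -2.5801] w 0.285 q [ 16.2456  -3.9531 111.2282   0.0114  72.8703  29.0632]
MOVE cm [0.1656 0.3782 6.7354] turn 0.00312674595779788
t 29.02 pos [0.4487 0.1836 0.0958] rot [-179.6963    0.1682   77.1898] F [-1.1206 -0.6283 -3.0234] w 0.278 q [ 16.1928  -3.8252 111.3987   0.0002  72.7737  29.0034]
MOVE cm [0.2992 0.5106 6.4737] turn 0.0033133842564924865
```

View pics/w20.png

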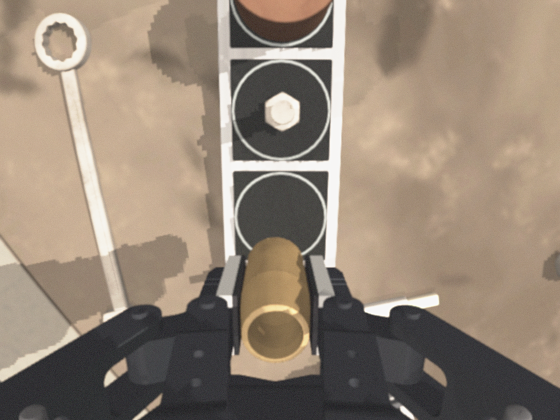

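Request:
apply_moves:
  series: [0.1,0.2,1,0,0.1,0.2,2,0,0.1,0.2,3,0,0.1,0.2,3.5,0,0.1,0.2,3.5,0]

```text
time_s: 29.65
position: [0.4535, 0.1843, 0.0651]
tool_rot: [-180.0, 0.0, 77.1]
contact_force: [1.0, -0.0, -0.7]
gripper_width: 0.29
```

```bash
python3 - <<'E'
from h import *
im,T=snap('wrist','w21');to(.454,.1853,.031,77)
p=pix2w('wrist',[[0,0]],.019,T)
im=cv2.imread('pics/w21_raw.png');cv2.imwrite('pics/w21c.png',cv2.resize(im[0:270,180:380],None,fx=2.2,fy=2.2))
# draw expected seat corners for check
d=np.array([np.sin(np.radians(13.03)),np.cos(np.radians(13.03))]); x=np.array([d[1],-d[0]])
for i,c in enumerate([[.4973,.3724],[.4829,.31],[.4685,.2477],[.454,.1853]]):
    P=[np.r_[np.array(c)+a*.029*x+b*.029*d,.019] for a,b in [(-1,1),(1,1),(1,-1),(-1,-1)]]
    print(i+1,w2pix('wrist',P,T).round(1).tolist())
E
```

```text
t 29.7 pos [0.4538 0.1844 0.0655] rot [-179.9958    0.0016   77.1031] F [ 0.0003 -0.3581 -0.028 ] w 0.28 q [ 16.1159  -1.0659 112.1809   0.0007  68.8894  29.0126]
MOVE cm [ 0.0905 -0.0001  3.4515] turn 0.001799015679062406
1 [[212.8, -218.9], [337.7, -218.8], [339.1, -106.1], [211.1, -106.3]]
2 [[211.2, -93.0], [339.1, -92.7], [336.4, 37.5], [213.5, 37.3]]
3 [[213.9, 50.3], [336.1, 50.5], [331.9, 171.0], [217.7, 170.9]]
4 [[218.1, 182.6], [331.4, 182.8], [326.8, 285.7], [222.3, 285.5]]
```

View pics/w21c.png

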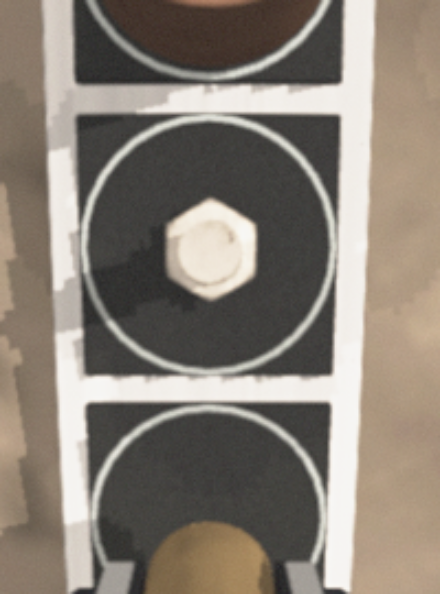

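Request:
apply_moves:
  series: [0.08,0,1.2,0,0.08,0,2.4,0,0.08,0,3,0,0.08,0,3.4,0,0.08,0,3.4,0]

```text
time_s: 30.32
position: [0.4541, 0.1853, 0.0315]
tool_rot: [180.0, -0.0, 77.1]
contact_force: [-0.4, 0.2, 0.5]
gripper_width: 0.277
```

```bash
python3 - <<'E'
from h import *
to(.454,.1853,.031,77)
E
```

```text
t 30.32 pos [0.4541 0.1853 0.0315] rot [179.9997  -0.0014  77.1111] F [-0.3748  0.1636  0.5071] w 0.277 q [ 16.2055   1.9893 113.1322   0.0012  64.8776  29.0939]
MOVE cm [ 0.0001 -0.0052  0.0465] turn 0.0019387487526357561
```

Request:
apply_moves:
  series: [0,0,0.04,0,0,0,0.06,0,0,0,0.06,0,0,0,0.06,0,0,0,0.06,0]

```text
time_s: 30.95
position: [0.4541, 0.1853, 0.0311]
tool_rot: [180.0, -0.0, 77.1]
contact_force: [-0.6, 0.7, 3.2]
gripper_width: 0.279
```

Request:
apply_moves:
  series: [0,0,0,0,0,0,0,0,0,0,0,0,0,0,0,0,0,0,0,0]
  hand: 0

```text
time_s: 31.58
position: [0.454, 0.1852, 0.0309]
tool_rot: [180.0, -0.0, 77.1]
contact_force: [-0.3, -0.5, -0.4]
gripper_width: 1.005
```

Request:
apply_moves:
  series: [0,0,-2,0,0,0,-7,0,0,0,-12,0,0,0,-18,0,0,0,-23,0]

```text
time_s: 32.2
position: [0.4541, 0.1853, 0.2635]
tool_rot: [179.9, -0.0, 77.1]
contact_force: [1.4, 0.2, -0.4]
gripper_width: 0.998
```

Request:
apply_moves:
  series: [2,0,-3,0,5,0,-4,0,7,0,-4,0,7,0,-4,0,7,0,-4,0]

```text
time_s: 32.83
position: [0.4691, 0.2529, 0.2996]
tool_rot: [-179.9, 0.1, 77.1]
contact_force: [0.6, -0.5, -0.1]
gripper_width: 1.005
```

```bash
python3 - <<'E'
from h import *
im,T=snap('wrist','w22'); to(.454,.1853,.031,77)
im,T=snap('wrist','w22'); to(.454,.1853,.031,77)
c=im[0:290,225:335,::-1]; big=cv2.resize(c,None,fx=4,fy=4,interpolation=cv2.INTER_CUBIC)
cv2.imwrite('pics/w22a.png',big[:600]);cv2.imwrite('pics/w22b.png',big[580:])
im,T=snap('side','sd22',(200,120,400,340),2.7)
E
```

```text
t 32.88 pos [0.4692 0.2528 0.2998] rot [-179.9218    0.0803   77.0941] F [ 0.2749 -0.4554 -0.3307] w 1.0 q [22.8138 -3.9209 89.8054 -0.0196 94.2259 35.7183]
MOVE cm [-6.8759  0.0665 26.8908] turn 0.0016423326076837705
t 32.92 pos [0.4693 0.2527 0.3001] rot [-179.9434    0.0564   77.0784] F [ 0.5402 -0.6462  0.1034] w 1.001 q [22.8021 -3.9375 89.7919 -0.0128 94.2245 35.7228]
MOVE cm [-6.8886  0.0451 26.9164] turn 0.0013676928108745296
```

View pics/w22.png

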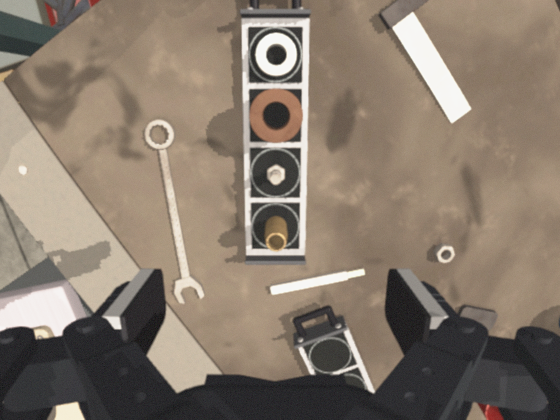

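View pics/w22a.png

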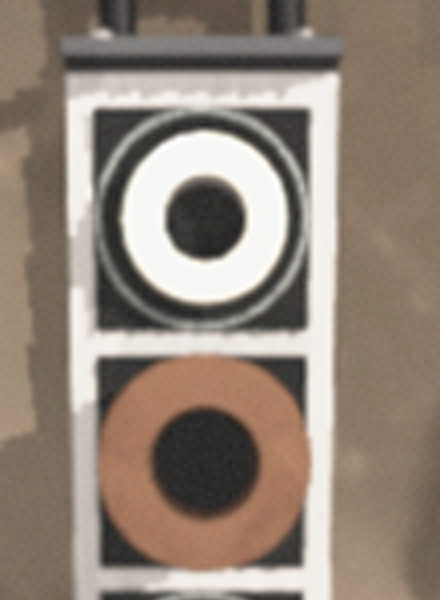

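View pics/w22b.png

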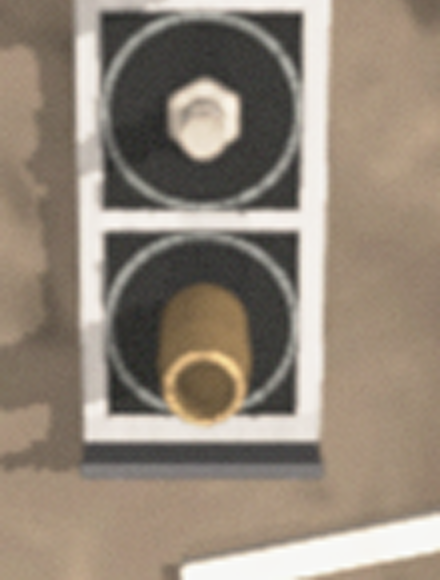

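View pics/sd22.png

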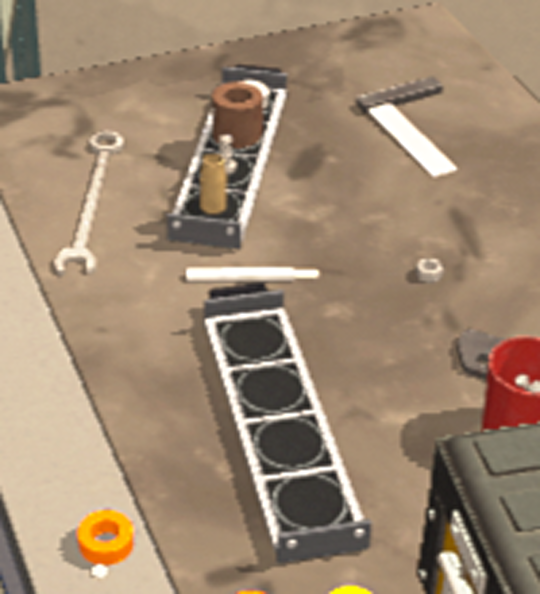

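```bash
python3 - <<'E'
from h import *
T=np.load('pics/w22_T.npy'); g=lambda p,o=0:[225+(p[0]+.5)/4-.5,(p[1]+o+.5)/4-.5]
f=lambda p,z:pix2w('wrist',[p],z,T)[0]
d=np.array([np.sin(np.radians(13.03)),np.cos(np.radians(13.03))]); x=np.array([d[1],-d[0]])
C=lambda ps,o:np.mean([f(g(p,o),.019) for p in ps],0)
s=[C([(95,110),(309,110),(97,330),(307,330)],0),C([(97,357),(309,357),(99,568),(307,568)],0),C([(100,12),(302,12),(103,210),(300,210)],580),C([(105,233),(300,233),(108,414),(297,414)],580)]
r=[f(g((204,217)),.035),f(g((204.5,462)),.067),f(g((204,119),580),.027),f(g((204,387),580),.075)]
for a,b in zip(r,s): print(a,b,'along %.4f across %.4f'%((a-b)[:2]@d,(a-b)[:2]@x))
print(robot.sense()['contact_force'],robot.job_done())
E
```

```text
[0.4972 0.3706 0.035 ] [0.497  0.3718 0.019 ] along -0.0012 across 0.0005
[0.4836 0.3109 0.067 ] [0.4829 0.3096 0.019 ] along 0.0014 across 0.0003
[0.4688 0.247  0.027 ] [0.4682 0.2476 0.019 ] along -0.0005 across 0.0008
[0.4549 0.1866 0.075 ] [0.4543 0.1856 0.019 ] along 0.0012 across 0.0004
the job is handed in; nothing more can be done
[-0.3289  0.6399 -0.6451] None
```

I moved all four parts to the assembly rack in reverse order and handed the job in at about 33 s. Counted from its handle, the order is now spacer ring, bush, hex bolt, sleeve.

The last wrist and side pictures show every part upright on its own seat, and none more than about 1.5 mm off centre along the row or 1 mm across. The gripper is open and clear of everything. I did not touch the orange or yellow look-alike rings.

None of the final checks failed or disagreed. An earlier look, taken while the arm was still settling, put the ring 1.7 mm off along the row; the last measurement gives 1.2 mm.

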